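# Hang the dial thermometer on the stand and lower it into the beaker

## Robot

A 6-joint arm with a two-finger parallel gripper is mounted at the origin on a cart in front of the work surface, level with it; the furniture and walls round the work are solid. World frame = base frame: x ahead of the robot, y to its left, z up, the work surface at z = 0. Lengths are in m, angles in rad, forces in N, time in s.
With the tool pointing down it reaches from about 0.425 to 1.125 m from the base axis. Payload 14.9 kg.
Tool frame: the origin (TCP) lies between the finger pads; the fingertips stand 14 mm ahead of it and the grasp point (between the pads) lies 5 mm behind it (bot.finger_overhang is the distance from the TCP to the fingertips, in m); x points along the fingers, z is the direction in which the jaws open and shut, and the axes are right-handed (so a half turn about x gives the same grasp; the last joint's range is limited). The gripper opens to 91 mm and grips with 3 to 60 N. Pads are 32 mm wide; open, the fingers measure 118 mm over their backs; the gripper's body (76 mm by 178 mm) begins 60 mm behind the grasp point.
Start: joints at [-1.29, 0.379, 1.734, -0, 1.028, -0.033], TCP at [0.216, -0.666, 0.228] pointing down, gripper open.
Joint ranges: [-2.77, 2.77], [-0.74, 2.19], [0, 2.66], [-1.06, 4.2], [0.31, 2.87], [-3.08, 3.08]. Speed limits (rad/s): [1.89, 1.89, 2.39, 3.14, 3.14, 3.14].

## Interface

Orientations are given as [roll, pitch, yaw] about the fixed x, y, z axes, in that order (R = Rz(yaw) Ry(pitch) Rx(roll)).
In Python, from rig import bot gives the robot as it stands.
- The arm moves only by the tool apply_moves, never from a script. Its arguments are lists of equal length, an entry for each row: "claw": the opening, from 0 (shut) to 1 (fully open); "dp": the shift along the tool's x, y, z in m, a list of three; "twist": the turn about the tool's x in rad. A call has 1 to 10 rows; each row shifts and turns the pose as measured when the row begins, along the tool's axes as they then stand; what a row does not reach is not made up. A row lasts 1/12 s, in which the tool goes at most 41.7 mm and 7.16 degrees, less where a joint would pass 70% of its speed; a pose out of reach is approached as far as the arm can. A call is refused whole if a number of a shift passes 0.0417 or a number of a turn 0.125, either way. A call with a gripper value outside its range is refused whole. The fingers move at their own pace and stop on an object; "grip_force" is the grip in N (left out, the last holds). Time passes only in rows, so rows that do not move let the fingers close. It gives the time, the measured TCP pose, the force and the opening at its end, in the units of the state.
- bot.sense(): the state, without advancing time (a new reading comes with each control period).
- bot.capture(name): name is "side" or "top" or "wrist"; returns (picture, depth): 400x640x3 uint8, blue, green, red; 400x640 float32, m along the optical axis (not along the pixel's ray), 0 where there is no reading.
- bot.get_calibration(name): a dict with "fx", "fy", "cx", "cy" (pixels), "extrinsics" (4x4, takes a point from camera to world coordinates). Camera axes: x right, y up, looking along -z (the intrinsics and any distortion apply to the point x, -y, -z); pixel columns grow to the right and rows downward; lengths in m; the calibration is good to about 2 mm. A picture is of the moment at which its call begins: read the wrist's pose just before it. get_calibration takes no time and is no camera call; for the wrist camera it gives the pose at the moment of the call.
- bot.job_done(): hands the job in, once; it reports no verdict.
Trained networks look in the newest picture that a camera, given by its name, has taken for a name from the list of things; names that differ only in an ending like _2 or _b are one class to them, and where a whole thing is asked for, a point or a joint stands for the part that bears it (a point fixed in the world has none). Each returns a list of dicts, best first, with "p" (0 to 1); they miss things now and then, are a little off and sometimes report something else, mostly with a low value. They report only what shows in the picture. A call takes as long as a camera call.
- bot.trace(camera, query): "mask" (400x640 bool, what is visible of it).
- bot.pinpoint(camera, query): "location" ([x, y, z] in m, in the coordinates of the camera as it stood for that picture, good to about 4 mm: a listed point, or the origin of a listed thing).
The state is a dict: "clock": time; "joint_positions": joint angles; "qd": joint speeds; "effort": joint torques, N m; "position": TCP position; "tool_rot": TCP orientation; "force": force on the tool from outside, world axes, zero at the start; "wrist_torque": the same for the moment, N m; "finger_gap": opening from 0.0 (shut) to 1.0 (fully open).
Only numpy, scipy, OpenCV 4.12 (cv2) and the standard library are available. Lean on these libraries where they do the work, as an engineer would, in place of code of your own. Each camera call takes 0.05 s, during which the arm holds its last target.

## Task

Set up the temperature reading: take the dial thermometer with the red hanging tab out of the rack and hang it by its tab on the hook under the stand's raised arm, with the dial facing outward, away from the rod. Then lower the arm by its side handle all the way down onto the brass stop collar, so that the stem stands in the beaker. Leave the other thermometer in the rack and do not knock or shift the beaker or the things around.

Things in the scene. Friction and masses are not known exactly. Their poses are not given: they have to be found in the camera images.
- dial_thermo: thermometer to hang, red tab, white dial, 70-120 g. Origin: tip of stem, z up along it; dial looks along -x. Stem 6 mm dia, z 0-76 mm; hex collar 15 mm, z 76-87; flat round case 52 mm dia, 14 thick (x -7 to 7), centre z 112; tab 34 wide (y), 4 thick, z 138-168, window y -11 to 11, z 141-160. Starts upright, stem in an outer hole of the rack, collar on the rack top, dial turned to the right
- dial (a point): centre of the dial case of the red-tabbed thermometer (112 mm above the stem tip)
- dial_front (a point): a point 60 mm straight in front of the dial of the red-tabbed thermometer, on the dial's axis, from where it is read
- tab_edge (a point): middle of the lower edge of the top bar of the red tab's window (160 mm above the stem tip): the edge that rests on the hook
- spare_thermo: the other dial thermometer (yellow tab, dark dial), same shape and origin; stands in the rack's other outer hole
- spare_dial (a point): centre of the dial case of the yellow-tabbed thermometer
- probe_rack: white rack fixed to the bench, 62 x 206 mm, top at z 86 mm. Origin on the bench under its centre; y along its length. Three holes of 8 mm for stems at y -70, 0 and +70 mm; the thermometers stand in the outer two
- stand: laboratory stand, fixed. Origin on the bench straight below the hook; its -x is outward (toward the operator), its rod (12 mm diameter, up to z 410 mm) stands at x +75 mm. Grey base plate 10 mm thick, x -70 to +105 mm, y -75 to +75 mm
- carriage (a joint): how far the blue carriage with the arm has been lowered on the rod, m: 0 at the top, 0.070 when it sits on the brass stop collar. It starts raised and stays where it is left by friction; about 5 N downward moves it, about 11 N lifts it
- hook_seat (a point): middle of the hook's seat, 268 mm above the bench at joint 0, moves with the carriage; axes as the stand's. Flat strip 14 mm wide (y), 3 thick: shank at x 5 to 8 mm, seat 10 mm long (x), front lip leans outward, its top 8 mm above the seat at x -13. Opens outward (-x). The arm (16 wide, 32 to 44 mm above the seat, rod to x -16) bars the way from straight above
- lever_grip (a point): middle of the black handle of the carriage: a round bar of 19 mm diameter, 64 mm long, that runs along the stand's y, 77 mm to the -y side of the rod; moves with the carriage (305 mm above the bench when the joint is 0)
- beaker: glass beaker, 81 mm wide at the rim, about 60 mm clear inside, 82 mm tall, standing loose on the base plate under the hook; origin at the centre of its underside
- flask: small conical flask, 65 mm wide, 108 mm tall, bystander
- stock_bottle: stoppered reagent bottle, 70 mm wide, 123 mm tall, bystander
- bench_timer: flat bench timer, 58 x 68 x 19 mm, bystander

How it is judged:
On the way, in this order (a step that is already met when the one before it is completed fails the run):
1. the red-tabbed thermometer hangs on the hook by its tab, dial outward, let go, the arm still raised (distance between tab_edge and hook_seat below 0.008 m and x of dial_front in the frame of stand below -0.052 m and angle between dial_thermo's own z axis and vertical below 0.15 rad and value of joint carriage below 0.02 m and contact force between the fingers and dial_thermo below 0.05 N), for 0.3 s.
2. the arm is lowered onto the stop collar with the thermometer on its hook (value of joint carriage above 0.066 m and distance between tab_edge and hook_seat below 0.009 m), for 0.2 s.
At the end, for the whole second after the job is handed in: carriage down on its stop collar (within 4 mm); red-tabbed thermometer hanging still on the hook (tab edge within 8 mm of the seat middle, within 6 degrees of vertical), dial outward within about 30 degrees, stem tip in the upright beaker; yellow-tabbed one still in its hole (value of joint carriage above 0.066 m and distance between tab_edge and hook_seat below 0.008 m and x of dial_front in the frame of stand below -0.052 m and angle between dial_thermo's own z axis and vertical below 0.1 rad and z of dial_thermo in the frame of beaker below 0.06 m and horizontal distance between dial_thermo and beaker below 0.027 m and angle between beaker's own z axis and vertical below 0.05 rad and linear speed of dial_thermo below 0.04 m/s and distance of spare_dial from where it was at the start of the episode below 0.02 m); the robot touches nothing.
It fails at once if the yellow-tabbed thermometer is moved more than 20 mm (distance of spare_dial from where it was at the start of the episode above 0.02 m).
It fails at once if the beaker is shifted more than 12 mm or tipped (distance of beaker from where it was at the start of the episode above 0.012 m or angle between beaker's own z axis and vertical above 0.15 rad).
It fails at once if the thermometer is knocked hard against the beaker (over 6 N) (contact force between dial_thermo and beaker above 6 N).
It fails at once if the flask, the bottle or the timer is moved more than 20 mm (distance of any of flask, stock_bottle, bench_timer from where it was at the start of the episode above 0.02 m).
It also fails if it takes over 64 s, if anything falls off the work surface, if the arm or the gripper's body presses on something with over 40 N, if the wrist force passes 120 N, or if a joint passes its speed limit or range.

## Working session

There is one attempt and no reset: what is moved stays moved. The work goes in short steps, Python scripts to look and compute and a tool call to move; the robot and the scene stay as the last step left them, time stands still between calls to the robot, and variables do not carry over. Pictures are saved under pics/ and viewed, and the job is handed in when it is done.

Besides the shell and the picture viewer there is one more tool, called after "Request:" as name(argument=value, ...), one argument or row to a line, values as JSON. apply_moves: Moves the arm, as the interface text tells. Its arguments: {"type":"object","properties":{"claw":{"type":"array","items":{"type":"number"}},"dp":{"type":"array","items":{"type":"array","items":{"type":"number"}}},"twist":{"type":"array","items":{"type":"number"}},"grip_force":{"type":"number"}},"required":["claw","dp","twist"]}

```bash
ls; mkdir -p pics; cat > h.py <<'E'
import numpy as np, cv2
from rig import bot
from scipy.spatial.transform import Rotation as R
def w(cam,p):
    E=np.array(bot.get_calibration(cam)["extrinsics"]); return (E@np.r_[p,1])[:3]
E
python3 - <<'E'
from h import *
s=bot.sense(); print(s)
for c in ["side","top"]:
    im,d=bot.capture(c); cv2.imwrite(f"pics/{c}0.png",im); np.save(f"{c}0d.npy",d)
    cal=bot.get_calibration(c); print(c,cal)
    for q in ["dial_thermo","dial","dial_front","tab_edge","spare_dial","probe_rack","stand","hook_seat","lever_grip","beaker","flask","stock_bottle","bench_timer"]:
        r=bot.pinpoint(c,q)
        print(q,[(round(x["p"],2),np.round(w(c,x["location"]),4)) for x in r[:2]])
print(bot.sense()["clock"])
E
```

```text
pics
{'clock': 0.0, 'joint_positions': array([-1.29030594e+00,  3.79444222e-01,  1.73480428e+00, -2.10349383e-05,
        1.02852276e+00, -3.33002719e-02]), 'qd': array([-0.000154  , -0.00045253, -0.00206502,  0.00024357, -0.00017003,
       -0.00109231]), 'effort': array([-1.07898286e-03, -7.63730764e+01, -4.34375596e+01,  6.49807742e-02,
        4.24760627e-02, -8.82775043e-05]), 'position': array([ 0.21594407, -0.66543215,  0.22725168]), 'tool_rot': array([3.1235672 , 1.56961758, 1.86657239]), 'force': array([-0.51199336, -0.12940835, -0.11432658]), 'wrist_torque': array([ 0.00334609, -0.00880038,  0.01877029]), 'finger_gap': 0.9993143984999637}
side {'fx': 479.1178050284705, 'fy': 479.1178050284705, 'cx': 325.87460953908413, 'cy': 201.99214725731412, 'extrinsics': array([[ 0.93491517,  0.2382626 , -0.26299156,  0.15233235],
       [-0.35407847,  0.57679492, -0.73616307, -0.89825749],
       [-0.02370793,  0.78136967,  0.62361797,  0.9740124 ],
       [ 0.        ,  0.        ,  0.        ,  1.        ]])}
dial_thermo []
dial [(0.48, array([0.4217, 0.3168, 0.1265]))]
dial_front [(
[... 1122 characters left out ...]
-0.1289,  0.0031]))]
tab_edge [(0.72, array([0.4229, 0.3133, 0.173 ])), (0.27, array([0.4396, 0.1797, 0.0108]))]
spare_dial [(0.52, array([0.4334, 0.1781, 0.1188]))]
probe_rack [(0.73, array([ 0.5492, -0.1887,  0.3081]))]
stand [(0.8, array([ 0.462 , -0.1289,  0.0013]))]
hook_seat [(0.94, array([ 0.4627, -0.124 ,  0.2662]))]
lever_grip [(0.68, array([ 0.5462, -0.1894,  0.3062])), (0.24, array([ 0.4332, -0.3194, -0.0014]))]
beaker [(0.92, array([ 0.4714, -0.1231,  0.0148]))]
flask [(0.98, array([5.647e-01, 1.209e-01, 5.000e-04])), (0.44, array([0.5628, 0.2525, 0.001 ]))]
stock_bottle [(0.9, array([5.627e-01, 2.554e-01, 3.000e-04]))]
bench_timer [(0.64, array([ 0.4308, -0.3257,  0.0014]))]
1.4
```

View pics/side0.png

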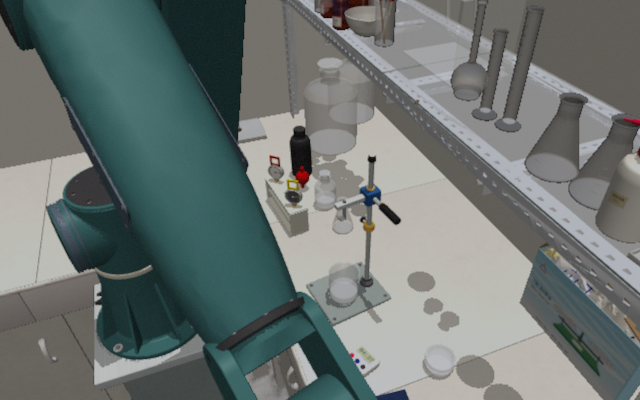

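View pics/top0.png

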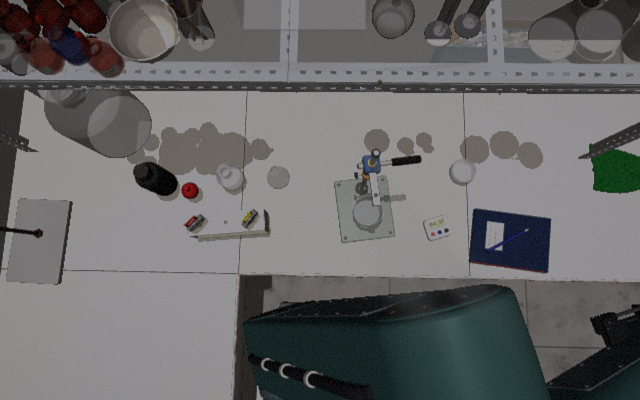

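The top view shows the rack at about (225,225), the red tab at (194,223), the yellow tab at (250,218), the stand's arm at (375,190) and the lever at (405,160). The tool only twists about vertical. So I plan to grip the red tab by its side edges from above, with the fingers straddling the stand's arm. I'll refine the poses first.

```bash
python3 - <<'E'
from h import *
for c,box in [("top",(340,140,440,250)),("top",(170,190,280,250)),("side",(255,145,320,235)),("side",(300,145,410,325))]:
    im=cv2.imread(f"pics/{c}0.png"); x0,y0,x1,y1=box
    k=min(780/(x1-x0),590/(y1-y0)); o=cv2.resize(im[y0:y1,x0:x1],None,fx=k,fy=k,interpolation=cv2.INTER_CUBIC)
    cv2.imwrite(f"pics/z_{c}_{x0}.png",o); print(c,box,k)
# shelf: world cloud from top
def cloud(c):
    d=np.load(f"{c}0d.npy"); cal=bot.get_calibration(c); v,u=np.mgrid[:400,:640]
    p=np.stack([(u-cal["cx"])/cal["fx"]*d,-(v-cal["cy"])/cal["fy"]*d,-d],-1)
    E=np.array(cal["extrinsics"]); return p@E[:3,:3].T+E[:3,3],d>0
P,ok=cloud("top")
m=ok&(P[...,2]>0.3)&(P[...,0]>0.3)
print("high pts", m.sum())
for x in np.arange(0.3,1.0,0.05):
    q=m&(P[...,0]>x)&(P[...,0]<x+.05)
    if q.sum(): print(round(x,2),q.sum(),P[q][:,2].min(),P[q][:,2].max(),P[q][:,1].min(),P[q][:,1].max())
# stand arm pts by height
q=ok&(abs(P[...,1]+.127)<.15)&(P[...,0]<.65)&(P[...,0]>.38)&(P[...,2]>.29)
X=P[q]; print(len(X)); 
arm=X[(X[:,2]>.295)&(X[:,2]<.325)]; print(np.round(arm[::max(1,len(arm)//40)],3).tolist())
r=X[(X[:,2]>.38)]; print("rod",r.mean(0),len(r))
q=ok&(abs(P[...,1]-.317)<.04)&(abs(P[...,0]-.42)<.04)&(P[...,2]>.15); print("tab",np.round(P[q],3).tolist())
E
```

```text
top (340, 140, 440, 250) 5.363636363636363
top (170, 190, 280, 250) 7.090909090909091
side (255, 145, 320, 235) 6.555555555555555
side (300, 145, 410, 325) 3.2777777777777777
high pts 59938
0.3 35 0.8127061733893981 0.8466809033986997 -0.1907069476493999 -0.17352297314243198
0.4 6 0.3050514652346479 0.3116918914005973 -0.13145417478289625 -0.12066653395567147
0.45 182 0.3011461333994667 0.31454960894070827 -0.13539272166607189 -0.11383048887442754
0.5 631 0.30038086648008777 0.4138711256787757 -0.22227183456281677 -0.0857058397158406
0.55 117 0.30266169335274584 0.32370798228766884 -0.2238595614001217 -0.09613361341993616
0.6 11127 0.43736392033088745 0.5971537568391886 -0.5874878286572681 0.6005675188344296
0.65 19866 0.3097794590466477 0.6474937390065476 -0.5642077768456694 0.6353433712252247
0.7 20598 0.3102608786670159 0.6461789319264375 -0.5575385893519635 0.6312606129146334
0.75 7376 0.4711687154424319 0.5888339659140742 -0.5728165212402756 0.5415936435069453
3645
[[0.556, -0.102, 0.319], [0.559, -0.191, 0.303], [0.552, -0.109, 0.319], [0.556, -0.213, 0.31], [0.552, -0.17, 0.31
[... 1451 characters left out ...]
423, 0.315, 0.179], [0.423, 0.314, 0.175], [0.421, 0.322, 0.173], [0.42, 0.318, 0.179], [0.421, 0.317, 0.174], [0.423, 0.316, 0.152], [0.423, 0.313, 0.153], [0.418, 0.323, 0.177], [0.418, 0.321, 0.175], [0.418, 0.319, 0.173], [0.42, 0.315, 0.154], [0.415, 0.325, 0.178], [0.416, 0.323, 0.176], [0.416, 0.321, 0.176], [0.418, 0.324, 0.15], [0.418, 0.32, 0.153], [0.418, 0.311, 0.151], [0.413, 0.327, 0.18], [0.413, 0.325, 0.179], [0.413, 0.323, 0.176], [0.414, 0.323, 0.168], [0.416, 0.323, 0.152], [0.416, 0.321, 0.15], [0.411, 0.329, 0.173], [0.411, 0.326, 0.174], [0.411, 0.325, 0.17], [0.412, 0.324, 0.163], [0.413, 0.324, 0.156], [0.41, 0.328, 0.161], [0.411, 0.328, 0.151], [0.41, 0.325, 0.153]]
```

```bash
cat >> h.py <<'E'
def cloud(c,d):
    cal=bot.get_calibration(c); v,u=np.mgrid[:400,:640]
    p=np.stack([(u-cal["cx"])/cal["fx"]*d,-(v-cal["cy"])/cal["fy"]*d,-d],-1)
    E=np.array(cal["extrinsics"]); return p@E[:3,:3].T+E[:3,3],d>0
E
python3 - <<'E'
from h import *
P,ok=cloud("top",np.load("top0d.npy"))
S,ok2=cloud("side",np.load("side0d.npy"))
def ang(X):
    c=X[:,:2].mean(0); u,s,v=np.linalg.svd(X[:,:2]-c); return np.round(c,4),np.degrees(np.arctan2(v[0,1],v[0,0])),len(X)
for n,(Q,o) in {"top":(P,ok),"side":(S,ok2)}.items():
    q=o&(Q[...,0]>.44)&(Q[...,0]<.515)&(abs(Q[...,1]+.127)<.03)&(Q[...,2]>.300)&(Q[...,2]<.32); print(n,"arm",ang(Q[q]),Q[q].min(0),Q[q].max(0))
    q=o&(Q[...,0]>.52)&(Q[...,0]<.58)&(Q[...,1]>-.24)&(Q[...,1]<-.155)&(Q[...,2]>.29)&(Q[...,2]<.33); print(n,"handle",ang(Q[q]),Q[q].min(0),Q[q].max(0))
    q=o&(Q[...,0]>.51)&(Q[...,0]<.56)&(Q[...,1]>-.15)&(Q[...,1]<-.08)&(Q[...,2]>.34)&(Q[...,2]<.43); print(n,"rod",Q[q].mean(0),len(Q[q]),Q[q].min(0),Q[q].max(0))
    q=o&(abs(Q[...,0]-.42)<.04)&(abs(Q[...,1]-.317)<.04)&(Q[...,2]>.152)&(Q[...,2]<.19);print(n,"tab",ang(Q[q]),Q[q].min(0),Q[q].max(0))
    q=o&(Q[...,2]>.4)&(Q[...,0]>.5)&(Q[...,1]>-.3)&(Q[...,1]<.4)
    for y in np.arange(-.3,.4,.1):
        r=Q[q&(abs(Q[...,1]-y)<.05)&((abs(Q[...,1]+.12)>.03)|(Q[...,0]>.58))]
        if len(r): i=r[:,0].argmin(); print(" shelf",round(y,1),r[i],r[:,2].min(),r[:,2].max())
    q=o&(abs(Q[...,0]-.463)<.08)&(abs(Q[...,1]+.127)<.08)&(Q[...,2]<.02)&(Q[...,2]>.006); print("base",ang(Q[q]))
s=bot.sense(); print(R.from_euler("xyz",s["tool_rot"]).as_matrix().round(3))
E
```

```text
top arm (array([ 0.4811, -0.1233]), np.float64(-171.80809325077902), 240) [ 0.44861802 -0.13539272  0.30038087] [ 0.51466107 -0.11175413  0.31454961]
top handle (array([ 0.5481, -0.1894]), np.float64(98.03560710515745), 247) [ 0.53782173 -0.22385956  0.30131403] [ 0.56126053 -0.15512782  0.31640368]
top rod [ 0.53665938 -0.1149014   0.39139887] 100 [ 0.52990606 -0.12490219  0.34062042] [ 0.54547805 -0.10683427  0.41387113]
top tab (array([0.4224, 0.3159]), np.float64(136.08615890048523), 46) [0.4097039  0.3040479  0.15262967] [0.43568302 0.32863525 0.18033249]
 shelf -0.3 [ 0.63614548 -0.2637779   0.50640347] 0.47314494335841784 0.6157065788974108
 shelf -0.2 [ 0.63585462 -0.2008208   0.49678175] 0.4690590264855714 0.6377171195202452
 shelf -0.1 [ 0.63464665 -0.11563473  0.50695485] 0.4703759149423504 0.6106047461257046
 shelf 0.0 [0.63618012 0.04838975 0.48610266] 0.4402995895977665 0.5258642397587225
 shelf 0.1 [0.63600221 0.10864573 0.48993735] 0.46869775209218967 0.6101162110740072
 shelf 0.2 [0.63578988 0.16038484 0.48936448] 0.47170142915153346 0.6461789319264375
 shelf 0.3 [0.
[... 761 characters left out ...]
 ] 0.47064261208040514 0.7308973530687731
 shelf -0.2 [ 0.63402749 -0.20389545  0.49022052] 0.46973449820447466 0.7046932537067274
 shelf -0.1 [ 0.63374233 -0.12110148  0.50959336] 0.4701749958422804 0.7094703582397368
 shelf 0.0 [0.63358209 0.00434915 0.48823575] 0.43682460732750494 0.6543327790072353
 shelf 0.1 [0.63401914 0.10845064 0.48753014] 0.4512907902308594 0.6472453853219959
 shelf 0.2 [0.63371127 0.18745977 0.4964313 ] 0.4703906375611907 0.6304871764451558
 shelf 0.3 [0.63283296 0.29411322 0.49117777] 0.47115588148825127 0.5942537646035952
base (array([ 0.4573, -0.1476]), np.float64(151.27220175075925), 1512)
[[-0.     0.951  0.309]
 [ 0.     0.309 -0.951]
 [-1.    -0.    -0.   ]]
```

View pics/z_top_340.png

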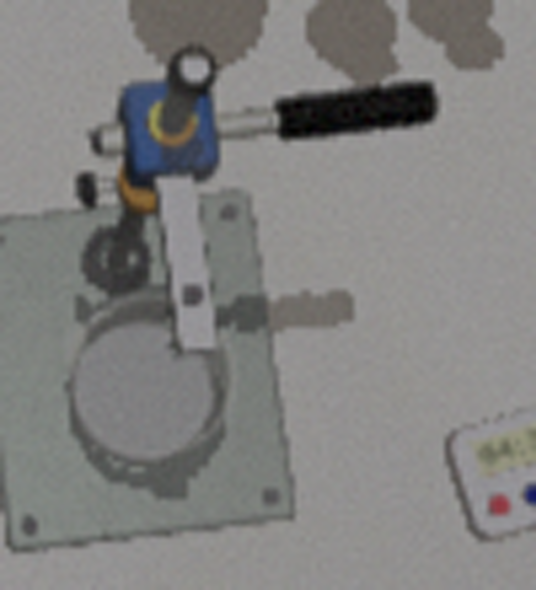

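View pics/z_side_300.png

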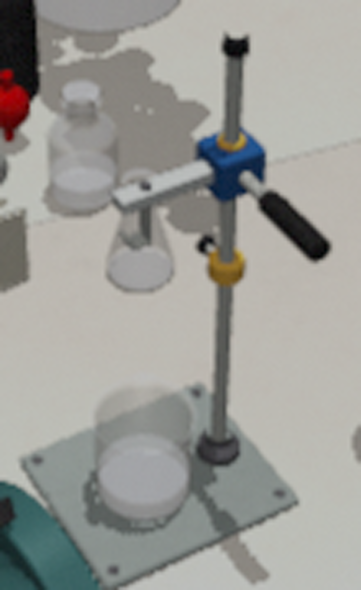

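Request:
apply_moves(
  claw=[1,1,1,1,1,1,1,1,1,1],
  dp=[
    [-0.04,0,0],
    [-0.04,0,0],
    [-0.04,0,0],
    [-0.04,0,0],
    [-0.04,0,0],
    [-0.04,0,0],
    [-0.03,0.01,-0.012],
    [0,0.025,-0.03],
    [0,0.025,-0.03],
    [0,0.025,-0.03],
  ],
  twist=[0,0,0,0,0,0,0,0,0,0],
)

```text
clock: 2.23
position: [0.2639, -0.5423, 0.5098]
tool_rot: [3.037, 1.567, 1.774]
force: [0.8, -0.2, 0.1]
finger_gap: 1.001
```

Request:
apply_moves(
  claw=[1,1,1,1,1,1,1,1,1,1],
  dp=[
    [0,0.025,-0.03],
    [0,0.025,-0.03],
    [0,0.025,-0.03],
    [0,0.025,-0.03],
    [0,0.025,-0.03],
    [0,0.025,-0.03],
    [0,0.025,-0.03],
    [0,0.025,-0.03],
    [0,0.025,-0.03],
    [0,0.025,-0.03],
  ],
  twist=[0,0,0,0,0,0,0,0,0,0],
)

```text
clock: 3.07
position: [0.413, -0.1626, 0.5126]
tool_rot: [1.071, 1.566, -0.196]
force: [0.1, -1.0, 0.7]
finger_gap: 1.001
```

```bash
python3 - <<'E'
from h import *
s=bot.sense(); print(s["clock"],s["position"],s["joint_positions"].round(2)); print(R.from_euler("xyz",s["tool_rot"]).as_matrix().round(3))
im,d=bot.capture("wrist"); cv2.imwrite("pics/wrist1.png",im); np.save("wrist1d.npy",d)
E=np.array(bot.get_calibration("wrist")["extrinsics"]); print(E.round(3)); np.save("wrist1E.npy",E)
for q in ["hook_seat","lever_grip","beaker","stand"]:
    print(q,[(round(x["p"],2),np.round(w("wrist",x["location"]),4)) for x in bot.pinpoint("wrist",q)[:2]])
E
```

```text
3.0667 [ 0.41297332 -0.16258551  0.51260318] [-0.43 -0.29  1.92  0.    1.51  0.84]
[[ 0.004  0.954  0.299]
 [-0.001  0.299 -0.954]
 [-1.     0.004  0.002]]
[[ 0.303  0.913  0.272  0.492]
 [-0.953  0.29   0.086 -0.134]
 [-0.    -0.285  0.959  0.671]
 [ 0.     0.     0.     1.   ]]
hook_seat []
lever_grip [(0.96, array([ 0.5483, -0.1976,  0.3061])), (0.63, array([0.4311, 0.246 , 0.0026]))]
beaker [(0.97, array([ 0.4657, -0.1252,  0.0146])), (0.74, array([0.4335, 0.1762, 0.126 ]))]
stand []
```

View pics/wrist1.png

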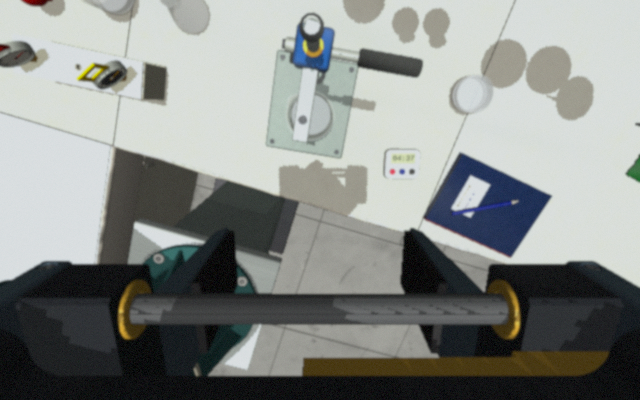

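```bash
python3 - <<'E'
from h import *
Q,o=cloud("wrist",np.load("wrist1d.npy"))
def ang(X):
    c=X[:,:2].mean(0); u,s,v=np.linalg.svd(X[:,:2]-c); return np.round(c,4),np.degrees(np.arctan2(v[0,1],v[0,0])),len(X)
q=o&(Q[...,0]>.43)&(Q[...,0]<.512)&(abs(Q[...,1]+.127)<.03)&(Q[...,2]>.300)&(Q[...,2]<.32); print("arm",ang(Q[q]),Q[q].min(0),Q[q].max(0))
q=o&(Q[...,0]>.52)&(Q[...,0]<.58)&(Q[...,1]>-.24)&(Q[...,1]<-.165)&(Q[...,2]>.29)&(Q[...,2]<.33); print("handle",ang(Q[q]),Q[q].min(0),Q[q].max(0))
q=o&(Q[...,0]>.51)&(Q[...,0]<.56)&(Q[...,1]>-.15)&(Q[...,1]<-.08)&(Q[...,2]>.34)&(Q[...,2]<.43); print("rod",Q[q].mean(0),len(Q[q]),Q[q].min(0),Q[q].max(0))
q=o&(Q[...,0]>.51)&(Q[...,0]<.56)&(Q[...,1]>-.15)&(Q[...,1]<-.08)&(Q[...,2]>.40)&(Q[...,2]<.43); print("rodtop",Q[q].mean(0),len(Q[q]),Q[q].min(0),Q[q].max(0))
E
```

```text
arm (array([ 0.4805, -0.1286]), np.float64(-171.87507934435425), 1044) [ 0.44678727 -0.14055923  0.30345089] [ 0.51179268 -0.11638652  0.31606937]
handle (array([ 0.5469, -0.1963]), np.float64(-81.97711237856535), 1243) [ 0.53515119 -0.22848578  0.30367585] [ 0.55978162 -0.16501183  0.31596229]
rod [ 0.53601905 -0.1213885   0.40080425] 656 [ 0.52858434 -0.12950538  0.34063205] [ 0.54593355 -0.11220971  0.41456254]
rodtop [ 0.53666189 -0.12108363  0.4081258 ] 548 [ 0.52858434 -0.12950538  0.40033108] [ 0.54593355 -0.11220971  0.41456254]
```

Request:
apply_moves(
  claw=[1,1,1,1,1,1,1,1,1,1],
  dp=[
    [0,0,0],
    [0,0,0],
    [0,0,0],
    [0,0,0],
    [0,0,0],
    [0,0,0],
    [0,0,0],
    [0,0,0],
    [0,0,0],
    [0,0,0],
  ],
  twist=[-0.12,-0.12,-0.12,-0.12,-0.12,-0.12,-0.12,-0.12,-0.12,-0.12],
)

```text
clock: 4.15
position: [0.4075, -0.1799, 0.5114]
tool_rot: [-1.041, 1.569, -1.081]
force: [0.3, -0.4, 0.3]
finger_gap: 1.004
```

Request:
apply_moves(
  claw=[1,1,1,1,1,1,1,1,1,1],
  dp=[
    [0,0,0],
    [0,0,0],
    [0,0,0],
    [0,0,0],
    [0,0,0],
    [0,0,0],
    [0,0,0],
    [0,0,0],
    [0,0,0],
    [0,0,0],
  ],
  twist=[-0.12,-0.12,-0.12,-0.12,-0.12,-0.12,-0.12,-0.12,-0.12,-0.12],
)

```text
clock: 4.98
position: [0.4009, -0.1966, 0.5102]
tool_rot: [2.582, 1.568, -2.507]
force: [0.0, 0.2, -0.7]
finger_gap: 1.001
```

Request:
apply_moves(
  claw=[1,1,1,1,1,1,1,1,1,1],
  dp=[
    [0,0,0],
    [0,0,0],
    [0,0,0],
    [0,0,0],
    [0,0,0],
    [0,0,0],
    [0,0,0],
    [0,0,0],
    [0,0,0],
    [0,0,0],
  ],
  twist=[-0.12,-0.12,-0.12,-0.12,-0.12,-0.12,-0.12,-0.12,-0.12,-0.12],
)

```text
clock: 5.82
position: [0.3937, -0.2131, 0.5091]
tool_rot: [1.024, 1.565, -2.833]
force: [-0.4, 0.2, -0.3]
finger_gap: 0.995
```

```bash
cat >> h.py <<'E'
def go(t,jaw=None,step=.04):
    """print dp (tool axes) to reach world target t; twist to get jaw angle(deg)"""
    s=bot.sense(); M=R.from_euler("xyz",s["tool_rot"]).as_matrix(); p=s["position"]
    j=np.degrees(np.arctan2(M[1,2],M[0,2])); 
    print("t",round(s["clock"],2),"p",p.round(4),"jaw",round(j,2),"q",s["joint_positions"].round(2),"F",s["force"].round(1),"gap",round(s["finger_gap"]*91,1),"down",M[:,0].round(3))
    if t is not None:
        d=M.T@(np.array(t)-p); n=int(np.ceil(np.linalg.norm(d)/step)); print("dp",d.round(4),"rows",n,"each",(d/n).round(4))
    if jaw is not None: print("twist",round(-np.radians((jaw-j+180)%360-180),3))
E
python3 -c "
from h import *
go([.4215,.315,.45],137)"
```

```text
t 5.82 p [ 0.3937 -0.2131  0.5091] jaw 139.04 q [-0.55 -0.28  1.92 -0.    1.5  -2.97] F [-0.4  0.2 -0.3] gap 90.5 down [-0.006 -0.002 -1.   ]
dp [ 0.058  -0.4174  0.325 ] rows 14 each [ 0.0041 -0.0298  0.0232]
twist 0.036
```

```bash
python3 -c "
from h import *
go([.46,.02,.5],137)"
```

```text
t 5.82 p [ 0.3937 -0.2131  0.5091] jaw 139.04 q [-0.55 -0.28  1.92 -0.    1.5  -2.97] F [-0.4  0.2 -0.3] gap 90.5 down [-0.006 -0.002 -1.   ]
dp [ 0.0083 -0.2196  0.1027] rows 7 each [ 0.0012 -0.0314  0.0147]
twist 0.036
```

Request:
apply_moves(
  claw=[1,1,1,1,1,1,1],
  dp=[
    [0,-0.031,0.0147],
    [0,-0.031,0.0147],
    [0,-0.031,0.0147],
    [0,-0.031,0.0147],
    [0,-0.031,0.0147],
    [0,-0.031,0.0147],
    [0,-0.031,0.0147],
  ],
  twist=[0.036,0,0,0,0,0,0],
)

```text
clock: 6.4
position: [0.4626, 0.0087, 0.5077]
tool_rot: [1.238, 1.563, -2.664]
force: [0.5, -0.7, 0.4]
finger_gap: 1.002
```

```bash
python3 -c "
from h import *
go([.4215,.315,.40],137)"
```

```text
t 6.4 p [0.4626 0.0087 0.5077] jaw 136.44 q [-0.03 -0.25  1.9  -0.    1.5  -2.41] F [ 0.5 -0.7  0.4] gap 91.2 down [-0.007 -0.003 -1.   ]
dp [ 0.1069 -0.1944  0.2406] rows 9 each [ 0.0119 -0.0216  0.0267]
twist -0.01
```

Request:
apply_moves(
  claw=[1,1,1,1,1,1,1,1,1],
  dp=[
    [0.012,-0.0215,0.0265],
    [0.012,-0.0215,0.0265],
    [0.012,-0.0215,0.0265],
    [0.012,-0.0215,0.0265],
    [0.012,-0.0215,0.0265],
    [0.012,-0.0215,0.0265],
    [0.012,-0.0215,0.0265],
    [0.012,-0.0215,0.0265],
    [0.012,-0.0215,0.0265],
  ],
  twist=[0,0,0,0,0,0,0,0,0],
)

```text
clock: 7.15
position: [0.4313, 0.3136, 0.3963]
tool_rot: [2.023, 1.566, -1.904]
force: [1.1, 0.1, 0.1]
finger_gap: 1.0
```

```bash
cat > wr.py <<'E'
from h import *
import sys
n=sys.argv[1]
im,d=bot.capture("wrist"); cv2.imwrite(f"pics/wrist{n}.png",im); np.save(f"wrist{n}d.npy",d)
E=np.array(bot.get_calibration("wrist")["extrinsics"])
for q in sys.argv[2:]:
    print(q,[(round(x["p"],2),np.round(w("wrist",x["location"]),4)) for x in bot.pinpoint("wrist",q)[:2]])
E
python3 wr.py 2 tab_edge dial dial_front dial_thermo spare_dial
python3 - <<'E'
from h import *
go([.4215,.315,.3],137)
Q,o=cloud("wrist",np.load("wrist2d.npy"))
q=o&(abs(Q[...,0]-.42)<.035)&(abs(Q[...,1]-.315)<.035)&(Q[...,2]>.165)&(Q[...,2]<.19)
X=Q[q];c=X.mean(0);v=np.linalg.svd(X[:,:2]-c[:2])[2][0];t=(X[:,:2]-c[:2])@v;n=(X[:,:2]-c[:2])@[-v[1],v[0]]
print(len(X),c,np.degrees(np.arctan2(v[1],v[0])),t.min(),t.max(),n.min(),n.max(),c[:2]+v*(t.min()+t.max())/2)
E
```

```text
tab_edge [(0.79, array([0.4174, 0.3165, 0.1655]))]
dial [(0.58, array([0.4182, 0.3188, 0.1225]))]
dial_front []
dial_thermo [(0.75, array([0.4194, 0.3082, 0.0118]))]
spare_dial [(0.69, array([0.4389, 0.1763, 0.1272]))]
t 7.45 p [0.4315 0.312  0.3973] jaw 135.04 q [ 0.58 -0.06  1.93 -0.    1.28 -1.77] F [ 0.1 -0.6  0.3] gap 90.7 down [-0.001 -0.004 -1.   ]
dp [0.0973 0.0046 0.0094] rows 3 each [0.0324 0.0015 0.0031]
twist -0.034
134 [0.42141259 0.31255902 0.17838117] 135.72353985949928 -0.016797345424577042 0.01622311135105958 -0.0021256398692280536 0.0014952022391956947 [0.42161816 0.31235858]
```

View pics/wrist2.png

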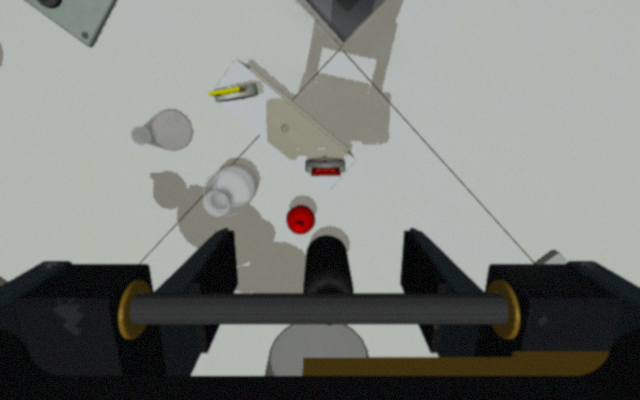

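```bash
python3 - <<'E'
from h import *
c=np.array([.4216,.3124])
for n in ["top0","wrist2","side0"]:
    if n=="wrist2": Q,o=cloud("wrist",np.load("wrist2d.npy"))
    else: Q,o=cloud(n[:-1],np.load(n+"d.npy"))
    d=np.linalg.norm(Q[...,:2]-c,axis=-1)
    q=o&(d<.17)&(d>.03)&(Q[...,2]>.125)&(Q[...,2]<.36)
    X=Q[q]; print(n,len(X)); 
    if len(X): print(X[:,2].max(),X[X[:,2].argmax()],d[q].min(), X.min(0),X.max(0))
go([*c,.20],135.7)
E
```

```text
top0 447
0.18484543732472458 [0.53219039 0.43347019 0.18484544] 0.11497635153682642 [0.41253536 0.15892499 0.1250055 ] [0.57118589 0.45381415 0.18484544]
wrist2 1828
0.1818766646768431 [0.42462053 0.18094229 0.18187666] 0.11914454914765737 [0.41192393 0.15684768 0.12500044] [0.57571164 0.45611732 0.18187666]
side0 397
0.18435196125540043 [0.5376404  0.41976221 0.18435196] 0.12107385196400643 [0.41228797 0.15489126 0.12503535] [0.56979788 0.45449084 0.18435196]
t 7.45 p [0.4315 0.312  0.3973] jaw 135.04 q [ 0.58 -0.06  1.93 -0.    1.28 -1.77] F [ 0.1 -0.6  0.3] gap 90.7 down [-0.001 -0.004 -1.   ]
dp [0.1973 0.006  0.0076] rows 5 each [0.0395 0.0012 0.0015]
twist -0.012
```

Clear around the tab. Descend.

Request:
apply_moves(
  claw=[0.7,0.7,0.7,0.7,0.7,0.7,0.7],
  dp=[
    [0.035,0.001,0.0015],
    [0.035,0.001,0.0015],
    [0.035,0.001,0.0015],
    [0.035,0.001,0.0015],
    [0.03,0.001,0.0015],
    [0.015,0.001,0],
    [0,0,0],
  ],
  twist=[-0.012,0,0,0,0,0,0],
)

```text
clock: 8.03
position: [0.4303, 0.3041, 0.2135]
tool_rot: [-2.06, 1.558, 0.294]
force: [-0.7, -0.5, -0.4]
finger_gap: 0.696
```

```bash
python3 wr.py 3 tab_edge; python3 - <<'E'
from h import *
go([.4216,.3124,.165],135.7)
Q,o=cloud("wrist",np.load("wrist3d.npy"))
q=o&(abs(Q[...,0]-.42)<.035)&(abs(Q[...,1]-.315)<.035)&(Q[...,2]>.165)&(Q[...,2]<.19)
X=Q[q]
if len(X):
 c=X.mean(0);v=np.linalg.svd(X[:,:2]-c[:2])[2][0];t=(X[:,:2]-c[:2])@v;n=(X[:,:2]-c[:2])@[-v[1],v[0]]
 print(len(X),c,np.degrees(np.arctan2(v[1],v[0])),t.min(),t.max(),n.min(),n.max(),c[:2]+v*(t.min()+t.max())/2)
E
```

```text
tab_edge [(0.76, array([0.4205, 0.3133, 0.1682]))]
t 8.13 p [0.4315 0.3052 0.2165] jaw 134.89 q [ 0.57  0.12  2.09 -0.    0.91 -1.78] F [0.2 0.2 1. ] gap 63.8 down [ 0.015  0.006 -1.   ]
dp [0.0514 0.0027 0.0124] rows 2 each [0.0257 0.0014 0.0062]
twist -0.014
626 [0.42266646 0.31456072 0.17878927] -44.0516675010589 -0.01708372697261028 0.016492531045588735 -0.0016855593777443361 0.003377903648691544 [0.42245401 0.31476625]
```

View pics/wrist3.png

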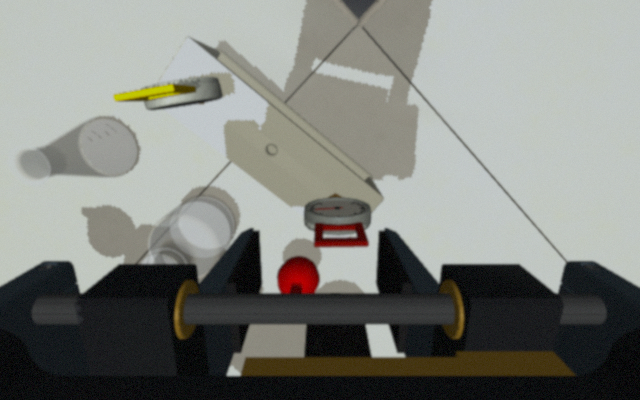

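```bash
python3 - <<'E'
from h import *
go([.4223,.3144,.165],136)
E
```

```text
t 8.13 p [0.4315 0.3052 0.2165] jaw 134.89 q [ 0.57  0.12  2.09 -0.    0.91 -1.78] F [0.2 0.2 1. ] gap 63.8 down [ 0.015  0.006 -1.   ]
dp [0.0514 0.0008 0.0134] rows 2 each [0.0257 0.0004 0.0067]
twist -0.019
```

Request:
apply_moves(
  claw=[0.7,0.7,0.7],
  dp=[
    [0,0,0.013],
    [0.01,0,0],
    [0,0,0],
  ],
  twist=[-0.02,0,0],
)

```text
clock: 8.38
position: [0.4248, 0.3156, 0.2109]
tool_rot: [-1.946, 1.547, 0.428]
force: [0.5, -1.4, -0.4]
finger_gap: 0.701
```

```bash
python3 - <<'E'
from h import *
go([.4223,.3144,.165],136)
E
```

```text
t 8.38 p [0.4248 0.3156 0.2109] jaw 136.01 q [ 0.6   0.12  2.1  -0.01  0.9  -1.77] F [ 0.5 -1.4 -0.4] gap 63.8 down [ 0.022  0.01  -1.   ]
dp [0.0458 0.0037 0.0014] rows 2 each [0.0229 0.0018 0.0007]
twist 0.0
```

Request:
apply_moves(
  claw=[0.7,0.7,0.7,0.7],
  dp=[
    [0.015,0.002,0.001],
    [0.015,0.002,0],
    [0.014,0,0],
    [0,0,0],
  ],
  twist=[0,0,0,0],
)

```text
clock: 8.72
position: [0.4245, 0.3162, 0.1699]
tool_rot: [-1.904, 1.538, 0.471]
force: [-0.7, -0.0, -0.4]
finger_gap: 0.699
```

```bash
python3 - <<'E'
from h import *
go([.4223,.3144,.165],136)
E
python3 wr.py 4 tab_edge
```

```text
t 8.72 p [0.4245 0.3162 0.1699] jaw 136.1 q [ 0.6   0.18  2.12 -0.01  0.8  -1.77] F [-0.7 -0.  -0.4] gap 63.6 down [ 0.029  0.015 -0.999]
dp [0.0048 0.0029 0.0004] rows 1 each [0.0048 0.0029 0.0004]
twist 0.002
tab_edge [(0.65, array([0.4194, 0.3134, 0.1645]))]
```

View pics/wrist4.png

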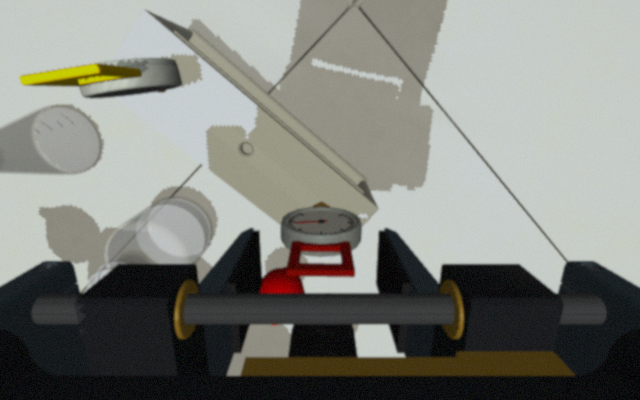

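Request:
apply_moves(
  claw=[0.7,0.2,0.2,0.2,0.2,0.2,0.2],
  dp=[
    [0.004,0.003,0],
    [0,0,0],
    [0,0,0],
    [0,0,0],
    [0,0,0],
    [0,0,0],
    [0,0,0],
  ],
  twist=[0,0,0,0,0,0,0],
  grip_force=20,
)

```text
clock: 9.4
position: [0.4249, 0.3157, 0.1717]
tool_rot: [-1.881, 1.531, 0.495]
force: [0.6, -0.1, -1.4]
finger_gap: 0.365
```

```bash
python3 - <<'E'
from h import *
go([.4223,.3144,.30],136)
E
python3 wr.py 5 tab_edge
```

```text
t 9.4 p [0.4249 0.3157 0.1717] jaw 136.1 q [ 0.6   0.18  2.13 -0.01  0.8  -1.77] F [ 0.6 -0.1 -1.4] gap 33.2 down [ 0.035  0.019 -0.999]
dp [-0.1283 -0.0021 -0.0006] rows 4 each [-0.0321 -0.0005 -0.0001]
twist 0.002
tab_edge [(0.61, array([0.4231, 0.3101, 0.1684]))]
```

View pics/wrist5.png

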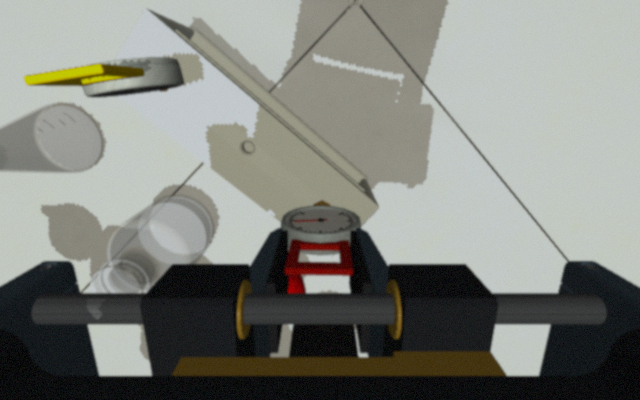

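Request:
apply_moves(
  claw=[0.2,0.2,0.2,0.2,0.2,0.2,0.2],
  dp=[
    [-0.01,0,0],
    [-0.02,0,0],
    [-0.025,0,0],
    [-0.025,0,0],
    [-0.025,0,0],
    [-0.025,0,0],
    [-0.02,0,0],
  ],
  twist=[0,0,0,0,0,0,0],
)

```text
clock: 10.08
position: [0.4172, 0.3111, 0.3267]
tool_rot: [-1.919, 1.539, 0.457]
force: [-0.1, 0.6, -0.6]
finger_gap: 0.364
```

```bash
python3 - <<'E'
from h import *
go([.46,.05,.36],98.1)
E
python3 wr.py 6 tab_edge
```

```text
t 10.08 p [0.4172 0.3111 0.3267] jaw 136.12 q [ 0.6  -0.04  2.03 -0.01  1.11 -1.78] F [-0.1  0.6 -0.6] gap 33.1 down [ 0.029  0.014 -0.999]
dp [-0.0357  0.1575 -0.2122] rows 7 each [-0.0051  0.0225 -0.0303]
twist 0.664
tab_edge [(0.63, array([0.415 , 0.3094, 0.3225]))]
```

View pics/wrist6.png

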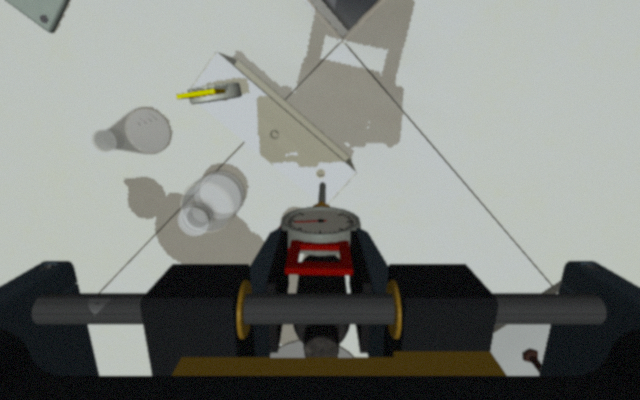

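Request:
apply_moves(
  claw=[0.2,0.2,0.2,0.2,0.2,0.2,0.2],
  dp=[
    [-0.01,0,0],
    [-0.01,0,0],
    [-0.01,0,0],
    [-0.01,0,0],
    [-0.01,0,0],
    [-0.005,0,0],
    [0,0,0],
  ],
  twist=[0.1,0.1,0.1,0.1,0.1,0.1,0.06],
)

```text
clock: 10.77
position: [0.4144, 0.3094, 0.3845]
tool_rot: [-1.227, 1.538, 0.46]
force: [-0.0, 0.2, -0.9]
finger_gap: 0.363
```

```bash
python3 - <<'E'
from h import *
go([.46,.02,.38],98.1,.03)
E
```

```text
t 10.77 p [0.4144 0.3094 0.3845] jaw 96.68 q [ 0.6  -0.1   1.98 -0.    1.22 -1.09] F [-0.   0.2 -0.9] gap 33.0 down [ 0.029  0.015 -0.999]
dp [ 0.0017 -0.0116 -0.2928] rows 10 each [ 0.0002 -0.0012 -0.0293]
twist -0.025
```

Request:
apply_moves(
  claw=[0.2,0.2,0.2,0.2,0.2,0.2,0.2,0.2,0.2,0.2],
  dp=[
    [0,-0.001,-0.015],
    [0,-0.001,-0.03],
    [0,-0.001,-0.03],
    [0,-0.001,-0.03],
    [0,-0.001,-0.03],
    [0,-0.001,-0.03],
    [0,-0.001,-0.03],
    [0,-0.001,-0.03],
    [0,-0.001,-0.03],
    [0,-0.001,-0.03],
  ],
  twist=[-0.02,0,0,0,0,0,0,0,0,0],
)

```text
clock: 11.6
position: [0.4587, 0.0199, 0.3779]
tool_rot: [-1.17, 1.544, 0.541]
force: [0.2, 0.1, -0.6]
finger_gap: 0.367
```

```bash
python3 - <<'E'
from h import *
go([.418,-.137,.38],98.1,.03)
E
```

```text
t 11.6 p [0.4587 0.0199 0.3779] jaw 98.03 q [-0.02 -0.2   2.08  0.02  1.23 -1.73] F [ 0.2  0.1 -0.6] gap 33.4 down [ 0.023  0.014 -1.   ]
dp [-0.0052  0.0621 -0.1497] rows 6 each [-0.0009  0.0104 -0.0249]
twist -0.001
```

Request:
apply_moves(
  claw=[0.2,0.2,0.2,0.2,0.2,0.2,0.2,0.2],
  dp=[
    [0,0.022,-0.02],
    [0,0.022,-0.02],
    [0,0.018,-0.02],
    [0,0,-0.025],
    [0,0,-0.025],
    [0,0,-0.025],
    [-0.002,0,-0.012],
    [0,0,0],
  ],
  twist=[0,0,0,0,0,0,0,0],
)

```text
clock: 12.27
position: [0.4117, -0.1451, 0.3732]
tool_rot: [-1.031, 1.548, 0.675]
force: [-0.6, 0.7, -1.0]
finger_gap: 0.362
```

```bash
python3 - <<'E'
from h import *
go([.418,-.137,.29],98.1,.03)
E
python3 wr.py 7 hook_seat tab_edge dial; python3 - <<'E'
from h import *
for c in ["side","top"]:
    im,d=bot.capture(c); cv2.imwrite(f"pics/{c}7.png",im); np.save(f"{c}7d.npy",d)
    for q in ["hook_seat","tab_edge","dial"]: print(c,q,[(round(x["p"],2),np.round(w(c,x["location"]),4)) for x in bot.pinpoint(c,q)[:2]])
im=cv2.imread("pics/side7.png")[120:340,260:440]; cv2.imwrite("pics/side7z.png",cv2.resize(im,None,fx=2.7,fy=2.7,interpolation=cv2.INTER_CUBIC))
E
```

```text
t 12.27 p [ 0.4117 -0.1451  0.3732] jaw 97.76 q [-0.4  -0.24  2.12  0.02  1.25 -2.12] F [-0.6  0.7 -1. ] gap 32.9 down [ 0.018  0.014 -1.   ]
dp [ 0.0834 -0.0057  0.0062] rows 3 each [ 0.0278 -0.0019  0.0021]
twist -0.006
hook_seat [(0.61, array([ 0.4657, -0.1244,  0.2707]))]
tab_edge [(0.77, array([ 0.4072, -0.1435,  0.3665]))]
dial [(0.72, array([ 0.4102, -0.1402,  0.3269])), (0.57, array([ 0.4054, -0.1452,  0.3702]))]
side hook_seat [(0.69, array([ 0.4614, -0.1314,  0.2625]))]
side tab_edge [(0.8, array([ 0.4102, -0.1419,  0.368 ]))]
side dial [(0.62, array([ 0.4041, -0.1431,  0.3262]))]
top hook_seat [(0.18, array([0.4354, 0.18  , 0.0085]))]
top tab_edge []
top dial []
```

View pics/wrist7.png

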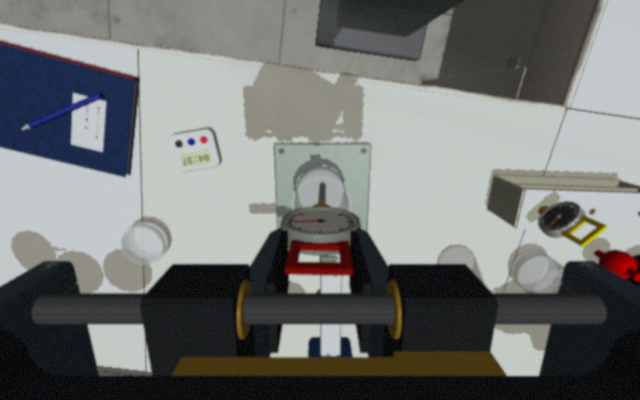

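View pics/side7z.png

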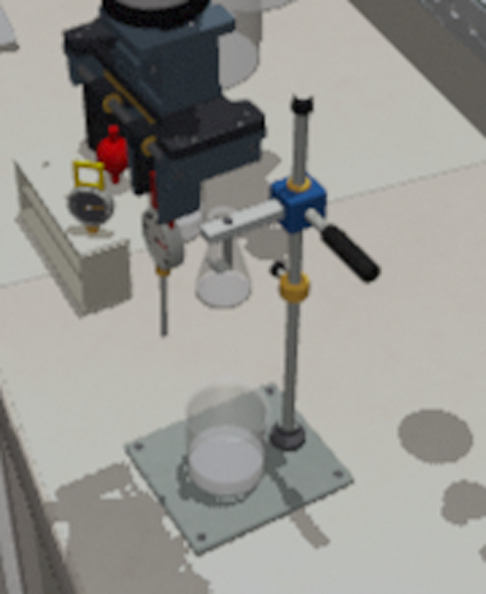

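```bash
python3 - <<'E'
from h import *
def ang(X):
    c=X[:,:2].mean(0); u,s,v=np.linalg.svd(X[:,:2]-c,full_matrices=False); return np.round(c,4),np.degrees(np.arctan2(v[0,1],v[0,0]))%180,len(X)
e=np.array([np.cos(np.radians(8.1)),np.sin(np.radians(8.1))]);f=np.array([-e[1],e[0]])
for n in ["wrist","side"]:
    Q,o=cloud(n,np.load(n+"7d.npy")); im=cv2.imread(f"pics/{n}7.png").astype(int)
    red=(im[...,2]>100)&(im[...,1]<60)&(im[...,0]<60)
    q=o&red&(np.linalg.norm(Q[...,:2]-[.41,-.142],axis=-1)<.05)&(Q[...,2]>.3); X=Q[q]; print(n,"tab",ang(X) if len(X)>3 else 0,X.min(0),X.max(0))
    t=X[:,:2]@f; print(" tab f",t.min(),t.max(),(t.min()+t.max())/2,"e",np.median(X[:,:2]@e))
    q=o&(Q[...,0]>.43)&(Q[...,0]<.53)&(abs(Q[...,1]+.127)<.04)&(Q[...,2]>.305)&(Q[...,2]<.318); X=Q[q]; print(n,"arm",ang(X),X.min(0),X.max(0))
    if len(X): t=X[:,:2]@f; print(" arm f",t.min(),t.max(),(np.percentile(t,2)+np.percentile(t,98))/2,"e min",(X[:,:2]@e).min())
s=bot.sense()["position"][:2]; print("tcp e,f",s@e,s@f)
E
```

```text
wrist tab (array([ 0.4087, -0.144 ]), np.float64(97.45971034893314), 506) [ 0.40558144 -0.16046186  0.35216422] [ 0.41244878 -0.12855392  0.38262535]
 tab f -0.21674704928691624 -0.18467161743396937 -0.2007093333604428 e 0.38434525046664886
wrist arm (array([ 0.4923, -0.1231]), np.float64(8.265156924513517), 1267) [ 0.4487441  -0.13654533  0.30504006] [ 0.52506891 -0.10098722  0.3149436 ]
 arm f -0.20858022244829152 -0.1733236523190098 -0.19121905784963658 e min 0.42627971261806097
side tab 0 [ 0.38826111 -0.12181766  0.39881553] [ 0.38972503 -0.11613716  0.40795833]
 tab f -0.17530883715616544 -0.16989127106034946 -0.17260005410825746 e 0.36875036575790326
side arm (array([ 0.4899, -0.1278]), np.float64(3.944445466154349), 238) [ 0.44607305 -0.13981913  0.30500181] [ 0.52951778 -0.1018294   0.3179024 ]
 arm f -0.21158688121144284 -0.17415923078367931 -0.19732535217735453 e min 0.4234766672075783
tcp e,f 0.3876164276850279 -0.1997483800046845
```

```bash
python3 - <<'E'
from h import *
e=np.array([np.cos(np.radians(8.1)),np.sin(np.radians(8.1))]);f=np.array([-e[1],e[0]])
for n,k in [("wrist",7),("wrist",1),("top",0),("side",0)]:
    if k==1:
        import json
        d=np.load("wrist1d.npy"); cal=bot.get_calibration("wrist"); v,u=np.mgrid[:400,:640]
        p=np.stack([(u-cal["cx"])/cal["fx"]*d,-(v-cal["cy"])/cal["fy"]*d,-d],-1); E=np.load("wrist1E.npy"); Q,o=p@E[:3,:3].T+E[:3,3],d>0
    else: Q,o=cloud(n,np.load(f"{n}{k}d.npy"))
    for a in [.45,.465,.48,.495]:
        q=o&(Q[...,0]>a)&(Q[...,0]<a+.015)&(abs(Q[...,1]+.127)<.03)&(Q[...,2]>.307)&(Q[...,2]<.318); X=Q[q]; t=X[:,:2]@f
        if len(t)>5: print(n,k,a,len(t),np.percentile(t,[3,50,97]).round(4),"z",np.median(X[:,2]).round(4))
E
```

```text
wrist 7 0.45 369 [-0.1989 -0.1916 -0.1836] z 0.3123
wrist 7 0.48 102 [-0.1982 -0.1902 -0.1837] z 0.3124
wrist 7 0.495 341 [-0.1989 -0.1913 -0.1835] z 0.3123
wrist 1 0.45 224 [-0.1951 -0.1877 -0.1802] z 0.3124
wrist 1 0.465 236 [-0.1951 -0.1877 -0.1801] z 0.3128
wrist 1 0.48 243 [-0.1953 -0.1877 -0.1803] z 0.3125
wrist 1 0.495 254 [-0.1952 -0.1878 -0.1803] z 0.3124
top 0 0.45 52 [-0.1976 -0.1904 -0.1832] z 0.3105
top 0 0.465 50 [-0.1974 -0.1901 -0.1831] z 0.3112
top 0 0.48 52 [-0.1972 -0.1899 -0.1828] z 0.3108
top 0 0.495 50 [-0.1978 -0.1902 -0.1829] z 0.3106
side 0 0.45 36 [-0.2004 -0.1935 -0.1854] z 0.3101
side 0 0.465 33 [-0.2004 -0.1944 -0.1851] z 0.3104
side 0 0.48 34 [-0.2006 -0.1941 -0.1859] z 0.3099
side 0 0.495 32 [-0.203  -0.1942 -0.1858] z 0.3095
```

```bash
cat >> h.py <<'E'
_a=np.radians(8.1); EE=np.array([np.cos(_a),np.sin(_a)]); FF=np.array([-EE[1],EE[0]])
def ef(e,f,z): return [*(e*EE+f*FF),z]
def goef(e,f,z,jaw=98.1,step=.03):
    p=bot.sense()["position"]; print("now e,f,z",(p[:2]@EE).round(4),(p[:2]@FF).round(4),p[2].round(4)); go(ef(e,f,z),jaw,step)
E
python3 -c "
from h import *
goef(.390,-.1912,.285)"
```

```text
now e,f,z 0.3876 -0.1997 0.3734
t 12.87 p [ 0.4119 -0.1431  0.3734] jaw 97.91 q [-0.4  -0.24  2.12  0.02  1.25 -2.12] F [ 0.8  0.5 -1.1] gap 33.6 down [ 0.018  0.014 -1.   ]
dp [ 0.0885 -0.0006  0.0075] rows 3 each [ 0.0295 -0.0002  0.0025]
twist -0.003
```

Request:
apply_moves(
  claw=[0.2,0.2,0.2,0.2,0.2,0.2],
  dp=[
    [0.01,0,0.003],
    [0.02,0,0.003],
    [0.022,0,0.001],
    [0.02,0,0],
    [0.01,0,0],
    [0,0,0],
  ],
  twist=[0,0,0,0,0,0],
)

```text
clock: 13.37
position: [0.4124, -0.1336, 0.2866]
tool_rot: [-1.123, 1.546, 0.586]
force: [0.3, 0.7, -1.2]
finger_gap: 0.365
```

```bash
python3 wr.py 8 hook_seat tab_edge dial; python3 - <<'E'
from h import *
goef(.390,-.1912,.285)
for c in ["side","top"]:
    im,d=bot.capture(c); cv2.imwrite(f"pics/{c}8.png",im); np.save(f"{c}8d.npy",d)
im=cv2.imread("pics/side8.png")[170:310,290:390]; cv2.imwrite("pics/side8z.png",cv2.resize(im,None,fx=4.2,fy=4.2,interpolation=cv2.INTER_CUBIC))
Q,o=cloud("wrist",np.load("wrist8d.npy")); im=cv2.imread("pics/wrist8.png").astype(int)
red=(im[...,2]>100)&(im[...,1]<60)&(im[...,0]<60)
q=o&red&(np.linalg.norm(Q[...,:2]-[.41,-.142],axis=-1)<.05)&(Q[...,2]>.25); X=Q[q]
t=X[:,:2]@FF; print(" tab f",np.percentile(t,[1,99]),np.percentile(t,[1,99]).mean(),"e",np.median(X[:,:2]@EE),"z",X[:,2].min(),X[:,2].max())
for a in [.45,.465,.48,.495]:
    q=o&(Q[...,0]>a)&(Q[...,0]<a+.015)&(abs(Q[...,1]+.127)<.03)&(Q[...,2]>.307)&(Q[...,2]<.318); X=Q[q]; t=X[:,:2]@FF
    if len(t)>5: print(a,len(t),np.percentile(t,[3,50,97]).round(4),"z",np.median(X[:,2]).round(4),"emin",(X[:,:2]@EE).min())
E
```

```text
hook_seat [(0.69, array([ 0.4702, -0.127 ,  0.2721]))]
tab_edge [(0.41, array([0.5707, 0.1142, 0.0041]))]
dial [(0.57, array([ 0.4115, -0.1322,  0.243 ]))]
now e,f,z 0.3909 -0.1913 0.29
t 13.57 p [ 0.4139 -0.1344  0.29  ] jaw 97.9 q [-0.38 -0.16  2.21  0.02  1.07 -2.1 ] F [ 0.8  0.3 -0.8] gap 33.4 down [ 0.025  0.012 -1.   ]
dp [0.005  0.001  0.0001] rows 1 each [0.005  0.001  0.0001]
twist -0.003
 tab f [-0.207808  -0.1767674] -0.19228769815195426 e 0.38769679353953834 z 0.26902654646821955 0.29950206049034594
0.45 79 [-0.2016 -0.1987 -0.1865] z 0.3095 emin 0.4260783879623486
```

View pics/wrist8.png

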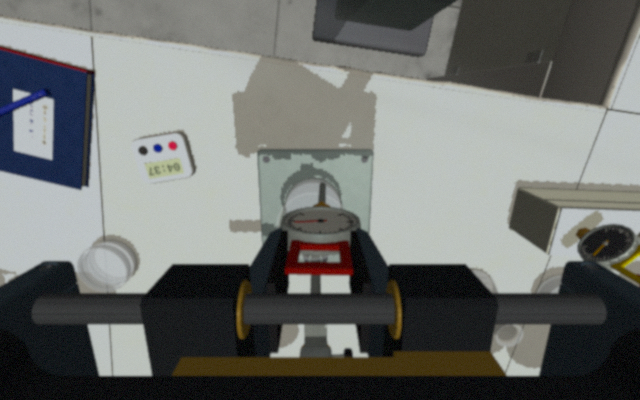

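View pics/side8z.png

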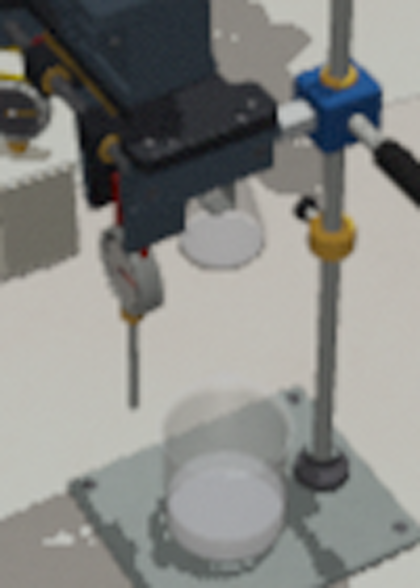

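Request:
apply_moves(
  claw=[0.2,0.2,0.2,0.2,0.2],
  dp=[
    [0.005,0,0],
    [0.001,-0.01,0],
    [0.001,-0.01,0],
    [0.001,-0.005,0],
    [0,0,0],
  ],
  twist=[0,0,0,0,0],
)

```text
clock: 14.08
position: [0.4428, -0.1311, 0.2842]
tool_rot: [-1.377, 1.54, 0.331]
force: [0.1, -0.3, -0.9]
finger_gap: 0.365
```

```bash
python3 - <<'E'
from h import *
goef(.442,-.1912,.285)
E
python3 wr.py 9 hook_seat
```

```text
now e,f,z 0.4199 -0.1922 0.2842
t 14.08 p [ 0.4428 -0.1311  0.2842] jaw 97.86 q [-0.35 -0.1   2.17  0.02  1.04 -2.07] F [ 0.1 -0.3 -0.9] gap 33.2 down [ 0.029  0.01  -1.   ]
dp [-0.0001 -0.0221  0.0011] rows 1 each [-0.0001 -0.0221  0.0011]
twist -0.004
hook_seat [(0.67, array([ 0.4658, -0.1285,  0.2706]))]
```

View pics/wrist9.png

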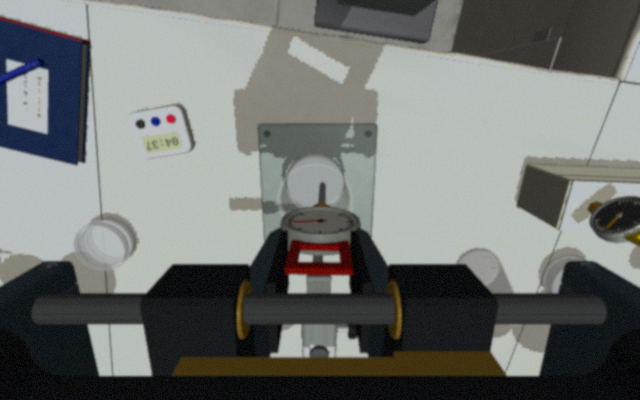

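Request:
apply_moves(
  claw=[0.2,0.2,0.2,0.2],
  dp=[
    [0,-0.008,0.0005],
    [0.001,-0.008,0.0005],
    [0.001,-0.005,0],
    [0,0,0],
  ],
  twist=[0,0,0,0],
)

```text
clock: 14.52
position: [0.4644, -0.1268, 0.2827]
tool_rot: [-1.368, 1.54, 0.339]
force: [0.5, 0.4, -1.0]
finger_gap: 0.361
```

```bash
python3 - <<'E'
from h import *
goef(.442,-.1912,.268)
for c in ["side"]:
    im,d=bot.capture(c); cv2.imwrite(f"pics/{c}10.png",im); np.save(f"{c}10d.npy",d)
im=cv2.imread("pics/side10.png")[170:310,290:390]; cv2.imwrite("pics/side10z.png",cv2.resize(im,None,fx=4.2,fy=4.2,interpolation=cv2.INTER_CUBIC))
E
python3 wr.py 10 hook_seat
```

```text
now e,f,z 0.4419 -0.191 0.2827
t 14.52 p [ 0.4644 -0.1268  0.2827] jaw 97.84 q [-0.32 -0.06  2.14  0.02  1.04 -2.04] F [ 0.5  0.4 -1. ] gap 32.9 down [ 0.029  0.01  -1.   ]
dp [ 0.0147  0.0004 -0.0003] rows 1 each [ 0.0147  0.0004 -0.0003]
twist -0.004
hook_seat [(0.79, array([ 0.4668, -0.1261,  0.2725])), (0.48, array([0.4355, 0.1773, 0.1255]))]
```

View pics/wrist10.png

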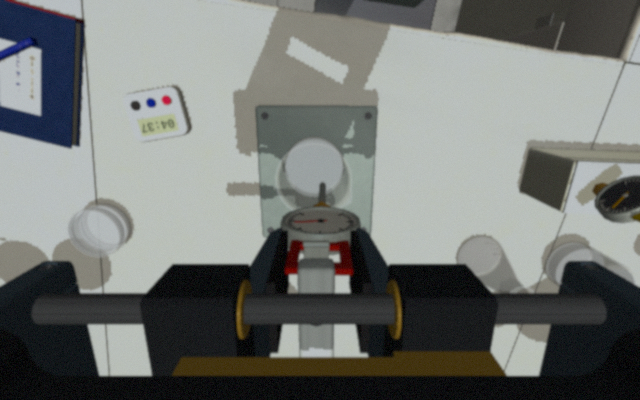

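View pics/side10z.png

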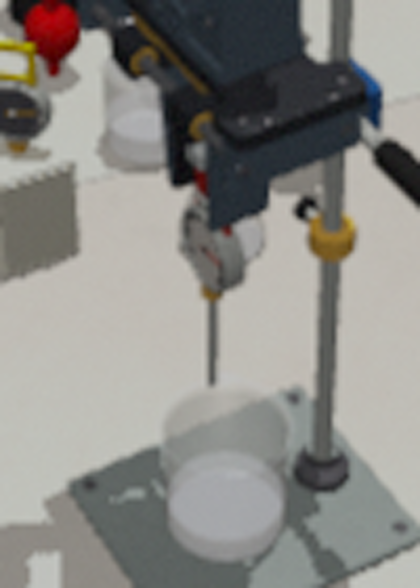

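```bash
python3 - <<'E'
import cv2
im=cv2.imread("pics/wrist10.png")[195:375,240:400]; cv2.imwrite("pics/w10z.png",cv2.resize(im,None,fx=3.3,fy=3.3,interpolation=cv2.INTER_CUBIC))
E
```

```text
(no output)
```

View pics/w10z.png

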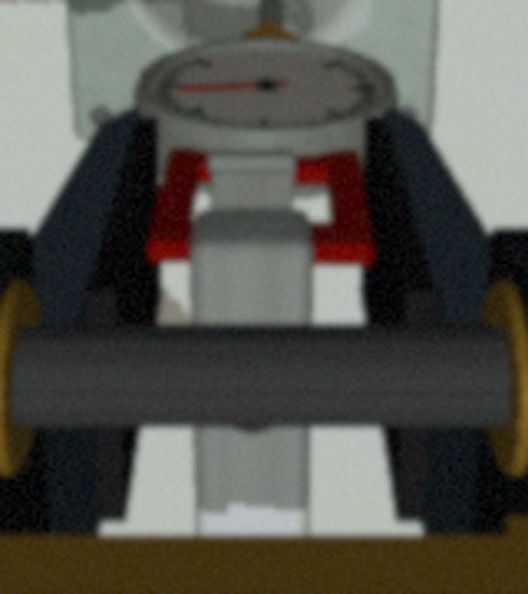

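Request:
apply_moves(
  claw=[0.2,0.2,0.2,0.2],
  dp=[
    [0.005,0,-0.001],
    [0.005,0,0],
    [0.003,0,0],
    [0,0,0],
  ],
  twist=[0,0,0,0],
)

```text
clock: 15.0
position: [0.4636, -0.128, 0.2686]
tool_rot: [-1.38, 1.54, 0.327]
force: [0.4, 0.6, 0.8]
finger_gap: 0.368
```

```bash
python3 - <<'E'
from h import *
goef(.442,-.192,.268)
E
python3 wr.py 11 hook_seat tab_edge
python3 - <<'E'
import cv2
im=cv2.imread("pics/wrist11.png")[195:375,240:400]; cv2.imwrite("pics/w11z.png",cv2.resize(im,None,fx=3.3,fy=3.3,interpolation=cv2.INTER_CUBIC))
E
```

```text
now e,f,z 0.4409 -0.1921 0.2686
t 15.0 p [ 0.4636 -0.128   0.2686] jaw 97.82 q [-0.33 -0.04  2.15  0.02  1.01 -2.05] F [0.4 0.6 0.8] gap 33.4 down [ 0.029  0.01  -1.   ]
dp [ 0.0006 -0.001   0.0001] rows 1 each [ 0.0006 -0.001   0.0001]
twist -0.005
hook_seat [(0.61, array([ 0.4679, -0.1275,  0.2715]))]
tab_edge [(0.57, array([ 0.4588, -0.1304,  0.2624]))]
```

View pics/w11z.png

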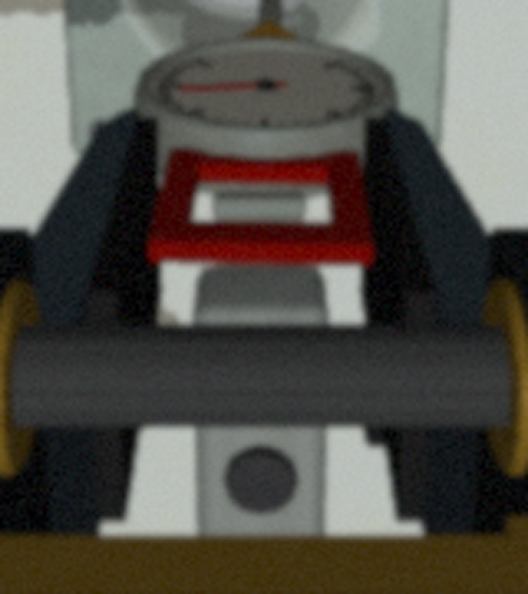

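Through the tab window the lip is in front of the bar, where the geometry predicts it for a hanging tab. The vertical force went from -1.0 to +0.8 N, so the tab is seated. Releasing.

Request:
apply_moves(
  claw=[0.4,0.45,0.5,0.55,0.6,0.6],
  dp=[
    [0,0,0],
    [0,0,0],
    [0,0,0],
    [0,0,0],
    [0,0,0],
    [0,0,0],
  ],
  twist=[0,0,0,0,0,0],
)

```text
clock: 15.65
position: [0.4637, -0.1281, 0.2697]
tool_rot: [-1.394, 1.54, 0.313]
force: [-0.9, 0.2, -0.0]
finger_gap: 0.599
```

```bash
python3 - <<'E'
from h import *
goef(.442,-.192,.40)
im,d=bot.capture("side"); cv2.imwrite(f"pics/side12.png",im)
im=cv2.imread("pics/side12.png")[170:310,290:390]; cv2.imwrite("pics/side12z.png",cv2.resize(im,None,fx=4.2,fy=4.2,interpolation=cv2.INTER_CUBIC))
for q in ["hook_seat","tab_edge","dial","lever_grip"]: print(q,[(round(x["p"],2),np.round(w("side",x["location"]),4)) for x in bot.pinpoint("side",q)[:2]])
E
python3 wr.py 12 hook_seat tab_edge
```

```text
now e,f,z 0.441 -0.1922 0.2697
t 15.65 p [ 0.4637 -0.1281  0.2697] jaw 97.82 q [-0.33 -0.04  2.15  0.02  1.01 -2.05] F [-0.9  0.2 -0. ] gap 54.5 down [ 0.03  0.01 -1.  ]
dp [-0.1302 -0.005   0.0009] rows 5 each [-0.026  -0.001   0.0002]
twist -0.005
hook_seat [(0.23, array([ 0.4617, -0.1302,  0.2204]))]
tab_edge [(0.68, array([ 0.4623, -0.1276,  0.264 ]))]
dial [(0.89, array([ 0.4578, -0.1284,  0.2197])), (0.21, array([ 0.4649, -0.1311,  0.2647]))]
lever_grip [(0.79, array([ 0.5473, -0.1979,  0.3042]))]
hook_seat [(0.68, array([ 0.4719, -0.1265,  0.2693]))]
tab_edge [(0.75, array([ 0.4581, -0.1292,  0.2653]))]
```

View pics/side12z.png

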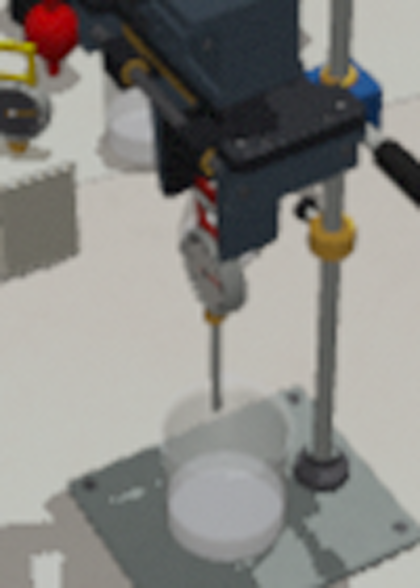

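View pics/wrist12.png

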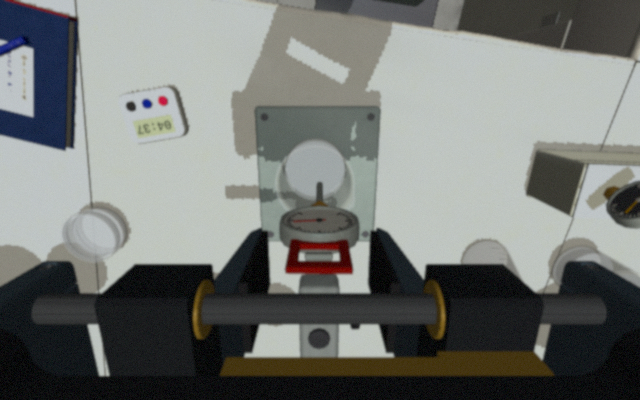

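Request:
apply_moves(
  claw=[0.6,0.6,0.6,0.6,0.6,0.6,0.6],
  dp=[
    [-0.01,0,0],
    [-0.02,-0.001,0],
    [-0.03,-0.001,0],
    [-0.03,-0.001,0],
    [-0.03,-0.001,0],
    [-0.03,-0.001,0],
    [-0.01,0,0],
  ],
  twist=[0,0,0,0,0,0,0],
)

```text
clock: 16.63
position: [0.4616, -0.1283, 0.4377]
tool_rot: [-1.257, 1.544, 0.45]
force: [0.4, -0.2, 0.5]
finger_gap: 0.598
```

```bash
python3 - <<'E'
from h import *
goef(.45,-.307,.44,50)
im,d=bot.capture("side"); cv2.imwrite(f"pics/side13.png",im); np.save("side13d.npy",d)
im=cv2.imread("pics/side13.png")[130:330,280:420]; cv2.imwrite("pics/side13z.png",cv2.resize(im,None,fx=2.9,fy=2.9,interpolation=cv2.INTER_CUBIC))
for q in ["hook_seat","tab_edge","dial","dial_front","lever_grip"]: print(q,[(round(x["p"],2),np.round(w("side",x["location"]),4)) for x in bot.pinpoint("side",q)[:2]])
E
```

```text
now e,f,z 0.4389 -0.192 0.4377
t 16.63 p [ 0.4616 -0.1283  0.4377] jaw 97.82 q [-0.33 -0.2   1.98  0.02  1.34 -2.04] F [ 0.4 -0.2  0.5] gap 54.4 down [ 0.024  0.012 -1.   ]
dp [-0.0029 -0.0118 -0.1149] rows 4 each [-0.0007 -0.0029 -0.0287]
twist 0.835
hook_seat [(0.91, array([ 0.4618, -0.1292,  0.2645]))]
tab_edge [(0.81, array([ 0.4637, -0.1289,  0.2634])), (0.34, array([0.4359, 0.1741, 0.1197]))]
dial [(0.65, array([ 0.459 , -0.1323,  0.2195]))]
dial_front []
lever_grip [(0.91, array([ 0.549 , -0.1947,  0.3006])), (0.57, array([0.4365, 0.1766, 0.1223]))]
```

View pics/side13z.png

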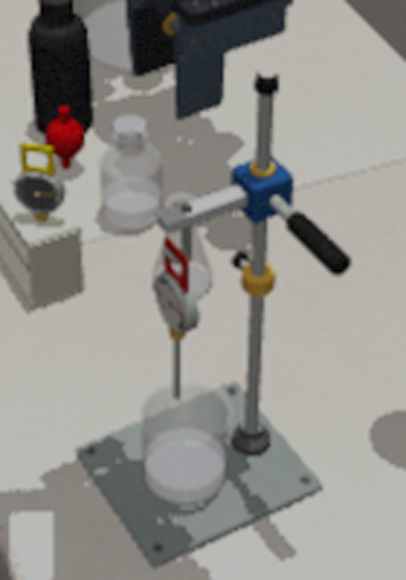

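The thermometer hangs on the hook with its dial outward, and tab_edge and hook_seat agree within 3 mm. Next is the lever.

Request:
apply_moves(
  claw=[1,1,1,1,1,1,1,1,1,1],
  dp=[
    [0,-0.003,-0.03],
    [0,-0.003,-0.03],
    [0,-0.003,-0.03],
    [0,-0.003,-0.025],
    [0,0,0],
    [0,0,0],
    [0,0,0],
    [0,0,0],
    [0,0,0],
    [0,0,0],
  ],
  twist=[0,0,0,0,0.12,0.12,0.12,0.12,0.12,0.12],
)

```text
clock: 17.77
position: [0.4848, -0.2441, 0.4135]
tool_rot: [0.746, 1.545, 1.714]
force: [-0.2, 0.3, 0.1]
finger_gap: 0.997
```

Request:
apply_moves(
  claw=[1,1],
  dp=[
    [0,0,0],
    [0,0,0],
  ],
  twist=[0.1,0],
)

```text
clock: 17.93
position: [0.4839, -0.2437, 0.4103]
tool_rot: [0.992, 1.542, 1.848]
force: [0.0, 0.1, -0.9]
finger_gap: 0.995
```

```bash
python3 - <<'E'
from h import *
goef(.475,-.307,.36,50)
im,d=bot.capture("side"); cv2.imwrite(f"pics/side14.png",im)
h=np.array([.548,-.196]); print("handle e,f",h@EE,h@FF)
E
python3 wr.py 14 lever_grip hook_seat
```

```text
now e,f,z 0.4448 -0.3095 0.4103
t 17.93 p [ 0.4839 -0.2437  0.4103] jaw 49.06 q [-0.52 -0.04  1.89  0.02  1.32 -1.38] F [ 0.   0.1 -0.9] gap 90.6 down [-0.008  0.028 -1.   ]
dp [ 0.0502 -0.0192  0.0237] rows 2 each [ 0.0251 -0.0096  0.0118]
twist -0.016
handle e,f 0.5149163229689074 -0.2712585120142406
lever_grip [(0.55, array([ 0.5509, -0.1999,  0.3057]))]
hook_seat [(0.96, array([ 0.4652, -0.1245,  0.2725]))]
```

View pics/wrist14.png

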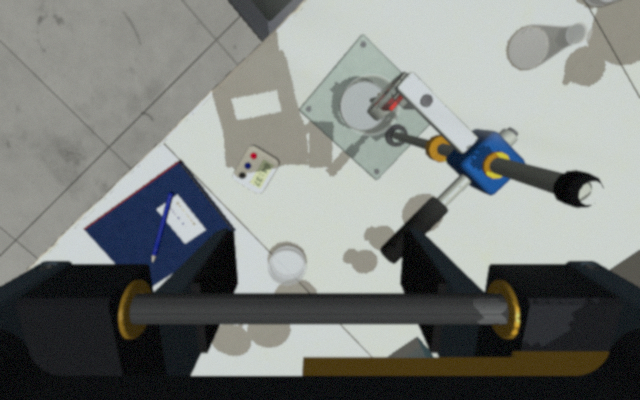

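View pics/side14.png

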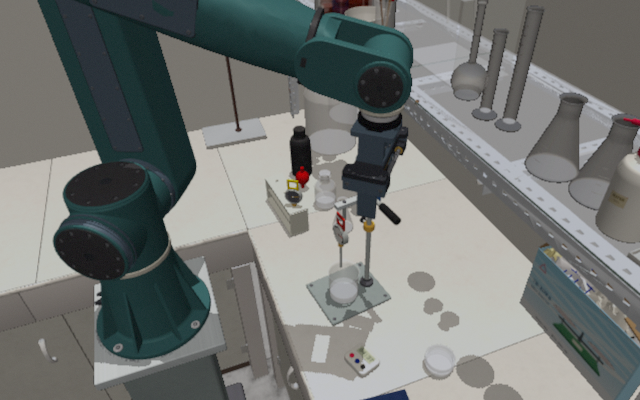

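```bash
python3 - <<'E'
from h import *
for c in ["side","top"]:
    im,d=bot.capture(c); cv2.imwrite(f"pics/{c}15.png",im); np.save(f"{c}15d.npy",d)
    Q,o=cloud(c,d); im=im.astype(int)
    m=o&(Q[...,2]>.42)&(abs(Q[...,1]+.24)<.25)&(Q[...,0]>.35)&(Q[...,0]<.75)
    old,_=cloud(c,np.load(f"{c}0d.npy")); new=m&(np.linalg.norm(old-Q,axis=-1)>.03)
    X=Q[new]
    for z in np.arange(.4,.9,.05):
        r=X[(X[:,2]>=z)&(X[:,2]<z+.05)]
        if len(r): print(c,round(z,2),len(r),"x",np.percentile(r[:,0],[1,99]).round(3),"y",np.percentile(r[:,1],[1,99]).round(3))
E
```

```text
side 0.4 241 x [0.433 0.523] y [-0.3   -0.216]
side 0.45 828 x [0.404 0.564] y [-0.335 -0.209]
side 0.5 1651 x [0.402 0.682] y [-0.337 -0.201]
side 0.55 1372 x [0.427 0.518] y [-0.308 -0.235]
side 0.6 1198 x [0.378 0.519] y [-0.322 -0.253]
side 0.65 4107 x [0.352 0.544] y [-0.324 -0.182]
side 0.7 4282 x [0.351 0.526] y [-0.31  -0.169]
side 0.75 442 x [0.351 0.403] y [-0.221 -0.173]
top 0.4 2 x [0.502 0.503] y [-0.197 -0.196]
top 0.45 146 x [0.488 0.639] y [-0.284 -0.158]
top 0.5 1027 x [0.461 0.727] y [-0.4   -0.048]
top 0.55 33 x [0.45  0.735] y [-0.475 -0.099]
top 0.6 171 x [0.431 0.728] y [-0.42  -0.159]
top 0.65 2521 x [0.412 0.543] y [-0.308 -0.137]
top 0.7 8351 x [0.356 0.529] y [-0.303 -0.112]
top 0.75 3235 x [0.351 0.41 ] y [-0.217 -0.108]
```

View pics/top15.png

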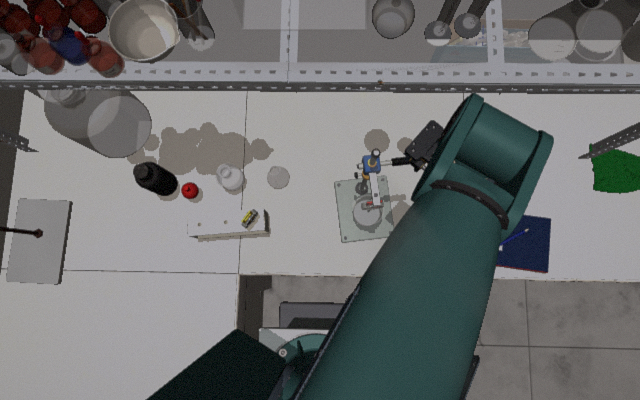

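Request:
apply_moves(
  claw=[1,1,1,1],
  dp=[
    [0,-0.01,0.012],
    [0.015,-0.009,0.012],
    [0.03,0,0],
    [0,0,0],
  ],
  twist=[-0.016,0,0,0],
)

```text
clock: 18.57
position: [0.5179, -0.2364, 0.3673]
tool_rot: [0.76, 1.546, 1.647]
force: [-0.4, 0.6, -1.4]
finger_gap: 1.003
```

```bash
python3 - <<'E'
from h import *
goef(.475,-.307,.33,50)
for c in ["side"]:
    im,d=bot.capture(c); cv2.imwrite("pics/side16.png",im)
    im=im[130:330,280:420]; cv2.imwrite("pics/side16z.png",cv2.resize(im,None,fx=2.9,fy=2.9,interpolation=cv2.INTER_CUBIC))
E
python3 wr.py 16 lever_grip
```

```text
now e,f,z 0.4794 -0.307 0.3673
t 18.57 p [ 0.5179 -0.2364  0.3673] jaw 50.79 q [-0.48  0.03  1.89  0.02  1.23 -1.37] F [-0.4  0.6 -1.4] gap 91.3 down [-0.002  0.025 -1.   ]
dp [ 0.0373  0.0023 -0.0039] rows 2 each [ 0.0186  0.0012 -0.0019]
twist 0.014
lever_grip [(0.8, array([ 0.5523, -0.1963,  0.3075]))]
```

View pics/wrist16.png

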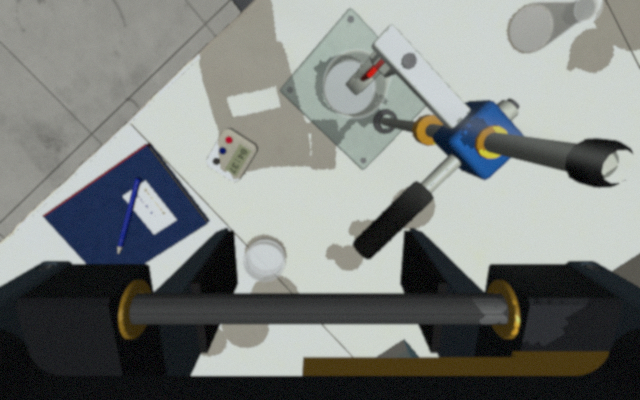

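View pics/side16z.png

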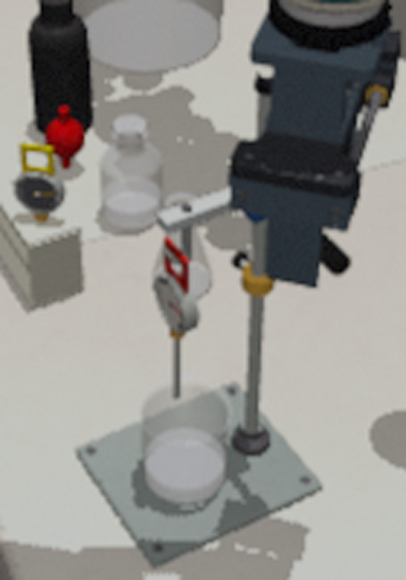

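Request:
apply_moves(
  claw=[1,1,1,1,1],
  dp=[
    [0.015,0,-0.001],
    [0.012,0.001,0],
    [0.005,0,0],
    [0.005,0,0],
    [0,0,0],
  ],
  twist=[0,0,0,0,0],
)

```text
clock: 19.13
position: [0.5198, -0.2383, 0.3412]
tool_rot: [0.14, 1.55, 1.026]
force: [0.7, 0.6, -1.1]
finger_gap: 1.0
```

```bash
python3 - <<'E'
from h import *
goef(.477,-.307,.25,50)
E
python3 wr.py 17 lever_grip
```

```text
now e,f,z 0.4811 -0.3092 0.3412
t 19.13 p [ 0.5198 -0.2383  0.3412] jaw 50.78 q [-0.48  0.05  1.91  0.02  1.17 -1.38] F [ 0.7  0.6 -1.1] gap 91.0 down [ 0.011  0.018 -1.   ]
dp [ 0.0912  0.0041 -0.0034] rows 4 each [ 0.0228  0.001  -0.0009]
twist 0.014
lever_grip [(0.87, array([ 0.5482, -0.1997,  0.306 ]))]
```

View pics/wrist17.png

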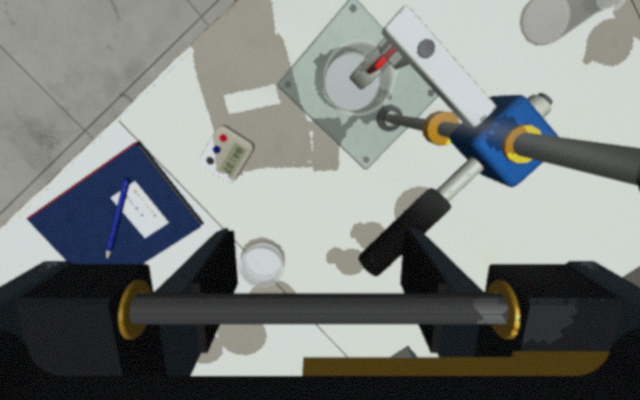

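Request:
apply_moves(
  claw=[1,1,1,1],
  dp=[
    [0,0.004,-0.004],
    [0.005,0,0],
    [0.004,0,0],
    [0.003,0,0],
  ],
  twist=[0,0,0,0],
)

```text
clock: 19.57
position: [0.5147, -0.2393, 0.3313]
tool_rot: [-0.046, 1.549, 0.841]
force: [0.7, 1.0, -0.4]
finger_gap: 0.999
```

```bash
python3 - <<'E'
from h import *
goef(.476,-.307,.25,50)
E
```

```text
now e,f,z 0.4759 -0.3095 0.3313
t 19.57 p [ 0.5147 -0.2393  0.3313] jaw 50.78 q [-0.49  0.05  1.93  0.02  1.15 -1.38] F [ 0.7  1.  -0.4] gap 90.9 down [ 0.014  0.016 -1.   ]
dp [0.0814 0.0018 0.    ] rows 3 each [0.0271 0.0006 0.    ]
twist 0.014
```

Request:
apply_moves(
  claw=[1,1,1,1,1],
  dp=[
    [0.004,0,0],
    [0.004,0,0],
    [0.004,0,0],
    [0.004,0,0],
    [0.004,0,0],
  ],
  twist=[0,0,0,0,0],
)

```text
clock: 19.98
position: [0.5149, -0.2393, 0.3102]
tool_rot: [-0.051, 1.55, 0.836]
force: [-3.8, -0.3, 5.2]
finger_gap: 1.001
```

```bash
python3 - <<'E'
from h import *
goef(.476,-.309,.25,50)
E
python3 wr.py 18 lever_grip hook_seat
```

```text
now e,f,z 0.4761 -0.3094 0.3102
t 19.98 p [ 0.5149 -0.2393  0.3102] jaw 50.79 q [-0.49  0.08  1.95  0.02  1.11 -1.38] F [-3.8 -0.3  5.2] gap 91.1 down [ 0.014  0.016 -1.   ]
dp [ 0.0602  0.0004 -0.001 ] rows 3 each [ 0.0201  0.0001 -0.0003]
twist 0.014
lever_grip [(0.6, array([ 0.5509, -0.1969,  0.2901]))]
hook_seat [(0.75, array([ 0.466 , -0.1247,  0.2552]))]
```

View pics/wrist18.png

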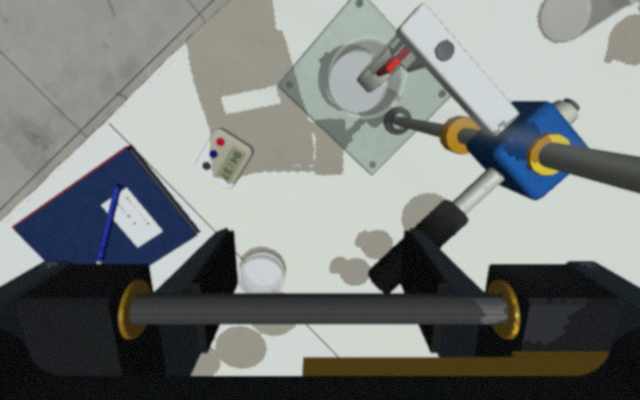

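Request:
apply_moves(
  claw=[1,1,1,1,1,1,1],
  dp=[
    [-0.006,0,0],
    [0,-0.004,0.0045],
    [0.004,0,0],
    [0.004,0,0],
    [0.004,0,0],
    [0.004,0,0],
    [0.004,0,0],
  ],
  twist=[0,0,0,0,0,0,0],
)

```text
clock: 20.72
position: [0.5222, -0.2381, 0.2964]
tool_rot: [-0.098, 1.55, 0.789]
force: [-3.3, -1.5, 5.5]
finger_gap: 1.0
```

```bash
python3 - <<'E'
from h import *
goef(.481,-.309,.25,50)
E
```

```text
now e,f,z 0.4835 -0.3093 0.2964
t 20.72 p [ 0.5222 -0.2381  0.2964] jaw 50.82 q [-0.48  0.1   1.95  0.02  1.09 -1.37] F [-3.3 -1.5  5.5] gap 91.0 down [ 0.015  0.015 -1.   ]
dp [ 0.0463  0.002  -0.0026] rows 2 each [ 0.0232  0.001  -0.0013]
twist 0.014
```

Request:
apply_moves(
  claw=[1,1,1,1,1,1],
  dp=[
    [0.004,0.0005,-0.0005],
    [0.004,0.0005,-0.0005],
    [0.004,0.0005,-0.0005],
    [0.004,0.0005,-0.0005],
    [0.004,0,0],
    [0.004,0,0],
  ],
  twist=[0,0,0,0,0,0],
)

```text
clock: 21.22
position: [0.5218, -0.2382, 0.2711]
tool_rot: [-0.281, 1.545, 0.605]
force: [-0.3, -1.0, 3.8]
finger_gap: 1.002
```

```bash
python3 - <<'E'
from h import *
goef(.481,-.309,.25,50)
im,d=bot.capture("side"); im=im[130:330,280:420]; cv2.imwrite("pics/side19z.png",cv2.resize(im,None,fx=2.9,fy=2.9,interpolation=cv2.INTER_CUBIC))
for q in ["hook_seat","tab_edge","dial","lever_grip"]: print(q,[(round(x["p"],2),np.round(w("side",x["location"]),4)) for x in bot.pinpoint("side",q)[:2]])
E
python3 wr.py 19 lever_grip hook_seat
```

```text
now e,f,z 0.483 -0.3093 0.2711
t 21.22 p [ 0.5218 -0.2382  0.2711] jaw 50.76 q [-0.48  0.12  1.97  0.03  1.03 -1.38] F [-0.3 -1.   3.8] gap 91.2 down [ 0.021  0.015 -1.   ]
dp [ 0.021   0.0018 -0.0018] rows 1 each [ 0.021   0.0018 -0.0018]
twist 0.013
hook_seat [(0.88, array([ 0.4647, -0.1279,  0.2118]))]
tab_edge [(0.52, array([ 0.4617, -0.1304,  0.2085]))]
dial [(0.74, array([ 0.4594, -0.1295,  0.1618]))]
lever_grip [(0.37, array([ 0.4657, -0.125 ,  0.001 ]))]
lever_grip [(0.82, array([ 0.5479, -0.1996,  0.2493]))]
hook_seat [(0.76, array([ 0.4647, -0.1256,  0.2176]))]
```

View pics/side19z.png

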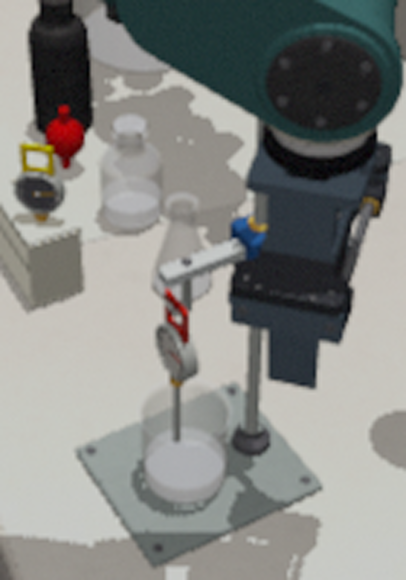

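View pics/wrist19.png

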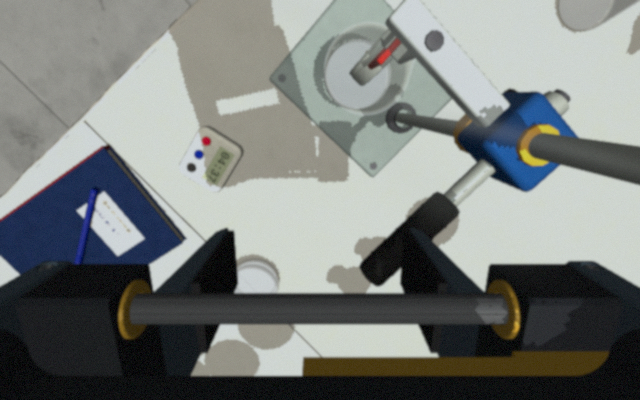

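Request:
apply_moves(
  claw=[1,1,1,1],
  dp=[
    [0.004,0.0003,-0.0003],
    [0.004,0.0003,-0.0003],
    [0.004,0,0],
    [0.003,0,0],
  ],
  twist=[0,0,0,0],
)

```text
clock: 21.95
position: [0.5218, -0.2382, 0.2569]
tool_rot: [-0.345, 1.544, 0.541]
force: [-1.9, -0.5, 4.7]
finger_gap: 1.003
```

```bash
python3 - <<'E'
from h import *
goef(.481,-.309,.25,50)
E
```

```text
now e,f,z 0.4831 -0.3094 0.2569
t 21.95 p [ 0.5218 -0.2382  0.2569] jaw 50.76 q [-0.48  0.14  1.98  0.03  1.   -1.38] F [-1.9 -0.5  4.7] gap 91.3 down [ 0.023  0.014 -1.   ]
dp [ 0.0069  0.0017 -0.0015] rows 1 each [ 0.0069  0.0017 -0.0015]
twist 0.013
```

Still about 5 N, so it is still sliding and not yet at the stop.

Request:
apply_moves(
  claw=[1,1],
  dp=[
    [0.003,0,0],
    [0.003,0,0],
  ],
  twist=[0,0],
)

```text
clock: 22.12
position: [0.5227, -0.2385, 0.2557]
tool_rot: [-0.342, 1.543, 0.546]
force: [-32.1, 8.1, 62.3]
finger_gap: 1.0
```

Request:
apply_moves(
  claw=[1,1],
  dp=[
    [0.003,0,0],
    [0.003,0,0],
  ],
  twist=[0,0],
)

```text
clock: 22.28
position: [0.5226, -0.2386, 0.2559]
tool_rot: [-0.286, 1.544, 0.604]
force: [-24.1, 6.5, 46.7]
finger_gap: 0.996
```

The force jumped, so the carriage is on the stop collar. Backing off.

Request:
apply_moves(
  claw=[1,1,1,1,1,1,1,1],
  dp=[
    [-0.005,0,0],
    [-0.01,0,0],
    [-0.02,0,0],
    [-0.03,0,0],
    [-0.03,0,-0.01],
    [-0.03,0,-0.02],
    [-0.02,0,-0.02],
    [0,0,0],
  ],
  twist=[0,0,0,0,0,0,0,0],
)

```text
clock: 22.95
position: [0.4851, -0.2798, 0.4048]
tool_rot: [-0.093, 1.547, 0.8]
force: [-0.1, -0.3, 0.6]
finger_gap: 0.998
```

```bash
python3 - <<'E'
from h import *
go(None)
for c in ["side","top"]:
    im,d=bot.capture(c); cv2.imwrite(f"pics/{c}20.png",im); np.save(f"{c}20d.npy",d)
    if c=="side": z=im[130:330,280:420]; cv2.imwrite("pics/side20z.png",cv2.resize(z,None,fx=2.9,fy=2.9,interpolation=cv2.INTER_CUBIC))
    for q in ["hook_seat","tab_edge","dial","dial_front","dial_thermo","lever_grip","beaker","spare_dial","flask","stock_bottle","bench_timer"]: print(c,q,[(round(x["p"],2),np.round(w(c,x["location"]),4)) for x in bot.pinpoint(c,q)[:2]])
    Q,o=cloud(c,d)
    q=o&(Q[...,0]>.45)&(Q[...,0]<.51)&(abs(Q[...,1]+.127)<.03)&(Q[...,2]>.22)&(Q[...,2]<.26); print("arm top z",np.percentile(Q[q][:,2],[50,80,90]))
E
python3 wr.py 20 hook_seat lever_grip tab_edge
```

```text
t 22.95 p [ 0.4851 -0.2798  0.4048] jaw 51.13 q [-0.58 -0.02  1.87  0.02  1.28 -1.47] F [-0.1 -0.3  0.6] gap 90.8 down [ 0.016  0.017 -1.   ]
side hook_seat [(0.91, array([ 0.4626, -0.1294,  0.1956])), (0.23, array([ 0.4618, -0.1289,  0.0348]))]
side tab_edge [(0.57, array([ 0.4637, -0.1284,  0.1955]))]
side dial [(0.85, array([ 0.4587, -0.1276,  0.1483]))]
side dial_front [(0.25, array([ 0.4671, -0.1276,  0.0102])), (0.16, array([0.4369, 0.1774, 0.1198]))]
side dial_thermo [(0.75, array([ 0.4605, -0.1281,  0.0364])), (0.53, array([ 5.677e-01,  1.181e-01, -4.000e-04]))]
side lever_grip [(0.96, array([ 0.5461, -0.1948,  0.2313]))]
side beaker [(0.65, array([ 0.4657, -0.126 ,  0.0062]))]
side spare_dial [(0.71, array([0.4373, 0.1784, 0.1211]))]
side flask []
side stock_bottle [(0.76, array([0.5595, 0.246 , 0.0019]))]
side bench_timer [(0.83, array([ 0.4309, -0.3281,  0.0016]))]
arm top z [0.2399511  0.24150601 0.24278326]
top hook_seat [(0.93, array([ 0.4652, -0.1241,  0.1958])), (0.63, array([0.5595, 0.2544, 0.0027]))]
top tab_edge [(0.65, array([ 0.4589, -0.1282,  0.1983]))]
top dial [(0.7, array([ 0.4622, -0.1247,  0.1509]))]
top dial_front []
top dial_thermo [(0.62, array([ 0.4644, -0.1241,  0.0368]))]
top lever_grip [(0.68, array([ 0.5494, -0.1906,  0.2371]))]
top beaker [(0.81, array([ 0.472 , -0.1256,  0.0172]))]
top spare_dial [(0.66, array([0.433 , 0.1761, 0.1183]))]
top flask [(0.6, array([ 0.5672,  0.124 , -0.0019]))]
top stock_bottle [(0.81, array([0.5646, 0.2548, 0.0024]))]
top bench_timer []
arm top z [0.2413707  0.24330421 0.24400872]
hook_seat [(0.74, array([ 0.4672, -0.1236,  0.2018]))]
lever_grip [(0.61, array([ 0.5477, -0.1962,  0.2355]))]
tab_edge [(0.93, array([ 0.4587, -0.1315,  0.196 ])), (0.28, array([ 0.4591, -0.1299,  0.038 ]))]
```

View pics/side20z.png

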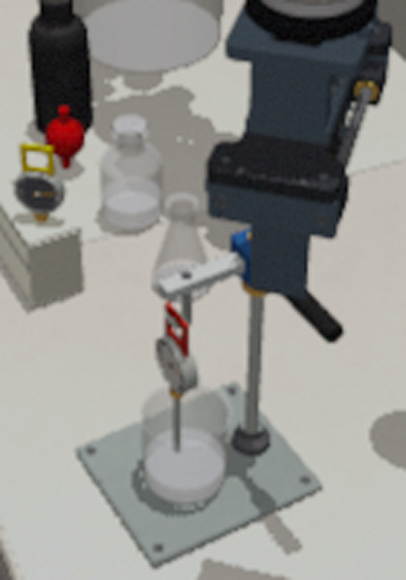

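View pics/wrist20.png

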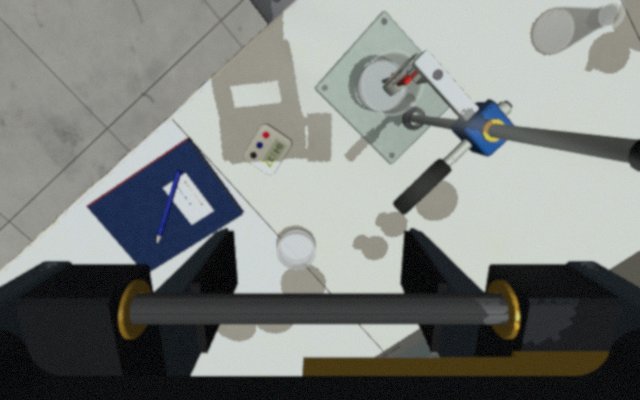

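Request:
apply_moves(
  claw=[1,1,1,1,1,1,1,1,1,1],
  dp=[
    [-0.02,0,-0.02],
    [-0.02,0,-0.02],
    [0,0,0],
    [0,0,0],
    [0,0,0],
    [0,0,0],
    [0,0,0],
    [0,0,0],
    [0,0,0],
    [0,0,0],
  ],
  twist=[0,0,0,0,0,0,0,0,0,0],
)

```text
clock: 25.18
position: [0.4597, -0.3079, 0.4369]
tool_rot: [0.331, 1.546, 1.227]
force: [0.2, -0.3, -1.8]
finger_gap: 1.004
```

```bash
python3 - <<'E'
from h import *
im,d=bot.capture("side"); Q,o=cloud("side",d)
q=o&(Q[...,0]>.45)&(Q[...,0]<.51)&(abs(Q[...,1]+.127)<.03)&(Q[...,2]>.22)&(Q[...,2]<.26); print("arm top z",np.median(Q[q][:,2]))
for x in ["tab_edge","hook_seat"]: print(x,[np.round(w("side",r["location"]),4) for r in bot.pinpoint("side",x)[:1]])
print(bot.sense()["clock"]); print(bot.job_done())
E
```

```text
arm top z 0.23999551044287848
tab_edge [array([ 0.462 , -0.1284,  0.1938])]
hook_seat [array([ 0.4334, -0.3284, -0.0011])]
25.3333
the job is handed in; nothing more can be done
None
```

I hung the red-tabbed thermometer on the hook with its dial outward, pushed the arm down by its handle onto the brass stop collar, and handed the job in at 25.3 s. I got no verdict back.

- **Carriage:** the stand's arm came down 69–70 mm in the depth pictures (the stop is at 70 mm).
- **Thermometer:** the side camera put the tab edge within about 2 mm of the hook seat. The wrist and top cameras differed more, showing up to about 12 mm between the two, but those networks are only good to about 4 mm per point. The stem tip was at about z 0.037 m, inside the beaker and within about 10 mm of its axis.
- **Things around it:** the beaker, the yellow-tabbed thermometer, the bottle, the timer and the flask were all where they started, within measuring error. The side camera missed the flask and the top camera missed the timer; the other camera saw each in place.
- **Robot:** it ended clear of everything.

- **Doubtful: force at the stop.** The wrist force peaked at 62 N vertical, about 70 N in total, when the carriage met the stop. That is below the 120 N wrist limit. The contact was at a fingertip, so I take the 40 N limit on the arm and gripper body not to apply, but I could not check that.
- **Failed: last hook check.** In the final picture the hook_seat detection was false, reported at the timer's position. That check therefore rests on the pictures taken about 2 s earlier.

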